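Set out the glass mugs on coasters and clip up the price ticket

ROBOT

A 7-joint arm with a two-finger parallel gripper is mounted at the origin on the work surface. World frame = base frame: x ahead of the robot, y to its left, z up, the work surface at z = 0. Lengths are in m, angles in rad, forces in N, time in s.
With the tool pointing down it reaches from about 0.425 to 0.925 m from the base axis. Payload 6.8 kg.
Tool frame: the origin (TCP) lies midway between the tips of the shut fingers; the grasp point (between the pads) lies 19 mm behind it; y points along the fingers, z is the direction in which the jaws open and shut, and the axes are right-handed (so a half turn about y gives the same grasp; the last joint's range is limited). The gripper opens to 85 mm and grips with 20 to 120 N. Pads are 22 mm wide; open, the fingers measure 114 mm over their backs; the gripper's body (76 mm by 85 mm) begins 54 mm behind the grasp point. The pads swing forward as they close: fully open they stand 13 mm farther back than shut.
Start: joints at [1.027, 0.477, 0.022, 1.555, -0.011, 1.109, -0.083], TCP at [0.285, -0.612, 0.206] pointing down, gripper open.
Joint ranges: [-2.96, 2.96], [-0.34, 2.1], [-1.41, 1.46], [0.24, 2.44], [-1.37, 4.51], [0.17, 1.92], [-2.96, 2.96]. Speed limits (rad/s): [2.39, 2.39, 3.14, 3.14, 3.14, 3.14, 3.14].

INTERFACE

Orientations are given as a unit quaternion [x, y, z, w].
In Python, from cell import sense, camera, finish_job, search_frame gives the robot as it stands. The module is installed in compiled form; this text tells all that it offers.
- The arm moves only by the tool drive_tool, never from a script. Its argument "series" is a list of rows, each a list of 5 numbers: the finger opening in mm, from 0 to 85.4, then the shift along the tool's x, y, z in units of 25 mm (1.0 is 25 mm), then the turn about the tool's y in units of 8 degrees (1.0 is 8 degrees). In form: [[jaw, tx, ty, tz, yaw], ...]. A call has exactly 10 rows; each row shifts and turns the commanded pose from where the row before left it, along the tool's axes as they then stand; what a row does not reach is not made up. A row lasts 1/10 s, in which the tool goes at most 50 mm and 8.59 degrees, less where a joint would pass 70% of its speed; a pose out of reach is approached as far as the arm can. A call is refused whole if a number of a shift passes 1 or a number of a turn 1, either way. A call with a gripper value outside its range is refused whole. The fingers move at their own pace and stop on an object; "squeeze" is the grip in N (left out, the last holds). Time passes only in rows, so rows that do not move let the fingers close, or fill a call up. It gives the time, the measured TCP pose, the force and the opening at its end, in the units of the state.
- sense(): the state, without advancing time (a new reading comes with each control period).
- camera(name): name is "scene" or "top"; returns a dict with "pixels" (400x640x3 uint8, red, green, blue), "intrinsics" (3x3 intrinsics, pixels), "position" and "attitude" of the camera in the world. Camera axes: x right, y up, looking along -z (the intrinsics and any distortion apply to the point x, -y, -z); pixel columns grow to the right and rows downward; lengths in m; the calibration is good to about 2 mm. A picture is of the moment at which its call begins. There is no depth.
- finish_job(): hands the job in, once; it reports no verdict.
Trained networks look in the newest picture that a camera, given by its name, has taken for a name from the list of things; names that differ only in an ending like _2 or _b are one class to them, and where a whole thing is asked for, a point or a joint stands for the part that bears it (a point fixed in the world has none). Each returns a list of dicts, best first, with "confidence" (0 to 1); they miss things now and then, are a little off and sometimes report something else, mostly with a low value. They report only what shows in the picture. A call takes as long as a camera call. They do not tell look-alikes from the thing itself.
- search_frame(target, camera): "position" ([x, y, z] in m, in world coordinates, good to about 4 mm: the middle of the surface that is visible of it).
The state is a dict: "time": time; "q": joint angles; "joint_vel": joint speeds; "joint_torque": joint torques, N m; "tcp_pos": TCP position; "eef_rot": TCP orientation; "wrist_force": force on the tool from outside, world axes, zero at the start; "wrist_torque": the same for the moment, N m; "finger_gap": finger opening in m.
Only numpy, scipy, OpenCV 4.12 (cv2) and the standard library are available. Lean on these libraries where they do the work, as an engineer would, in place of code of your own. Each camera call takes 0.05 s, during which the arm holds its last target. There are 200 camera calls.

TASK

Set out this stall's display tray: for every small glass mug on the paper, take one coaster off the top of the spring-loaded dispenser, lay it flat in the navy tray and stand the mug upright and centred on it, handle pointing to the tray's front (away from the robot). Clip the red ticket clip by its jaws onto the post of the stand beside the tray, about halfway up and level, and leave the spare coasters in the dispenser and the other glassware alone.

Things in the scene. Friction and masses are not known exactly. Their poses are not given: they have to be found in the camera images.
- mug1: small clear-glass mug, blue loop handle (may be absent): straight round wall 62 mm across, 3 mm thick, 70 mm tall, foot 56 mm, 0.14 kg, open top. Origin: centre of the underside; z up; x points along the handle, which is 8 mm thick, reaches 56 mm from the axis, 13 to 60 mm up. Starts upright on the paper, handle roughly away from the robot. Grasp across the wall beside the handle.
- mug2: small clear-glass mug, green loop handle (may be absent): straight round wall 62 mm across, 3 mm thick, 70 mm tall, foot 56 mm, 0.14 kg, open top. Origin: centre of the underside; z up; x points along the handle, which is 8 mm thick, reaches 56 mm from the axis, 13 to 60 mm up. Starts upright on the paper, handle roughly away from the robot. Grasp across the wall beside the handle.
- mug3: small clear-glass mug, yellow loop handle (may be absent): straight round wall 62 mm across, 3 mm thick, 70 mm tall, foot 56 mm, 0.14 kg, open top. Origin: centre of the underside; z up; x points along the handle, which is 8 mm thick, reaches 56 mm from the axis, 13 to 60 mm up. Starts upright on the paper, handle roughly away from the robot. Grasp across the wall beside the handle.
- mug4: small clear-glass mug, pink loop handle (may be absent): straight round wall 62 mm across, 3 mm thick, 70 mm tall, foot 56 mm, 0.14 kg, open top. Origin: centre of the underside; z up; x points along the handle, which is 8 mm thick, reaches 56 mm from the axis, 13 to 60 mm up. Starts upright on the paper, handle roughly away from the robot. Grasp across the wall beside the handle.
- coaster1: round white marble coaster, 68 mm diameter, 10 mm thick, 0.09 kg, one of six alike; at the start number 1 from the bottom of the dispenser's stack. Origin: centre of the underside; z up.
- coaster2: round white marble coaster, 68 mm diameter, 10 mm thick, 0.09 kg, one of six alike; at the start number 2 from the bottom of the dispenser's stack. Origin: centre of the underside; z up.
- coaster3: round white marble coaster, 68 mm diameter, 10 mm thick, 0.09 kg, one of six alike; at the start number 3 from the bottom of the dispenser's stack. Origin: centre of the underside; z up.
- coaster4: round white marble coaster, 68 mm diameter, 10 mm thick, 0.09 kg, one of six alike; at the start number 4 from the bottom of the dispenser's stack. Origin: centre of the underside; z up.
- coaster5: round white marble coaster, 68 mm diameter, 10 mm thick, 0.09 kg, one of six alike; at the start number 5 from the bottom of the dispenser's stack. Origin: centre of the underside; z up.
- coaster6: round white marble coaster, 68 mm diameter, 10 mm thick, 0.09 kg, one of six alike; at the start number 6 from the bottom of the dispenser's stack (the top one). Origin: centre of the underside; z up.
- holder: spring-loaded coaster dispenser, fixed: black foot 110 mm across, 12 mm high; four upright steel rods 6 mm thick, tops 116 mm up, 39 mm from the centre at 45, 135, 225, 315 degrees from its x axis. The stack is open between rods (49 mm gaps on its x and y axes): take the top coaster across its diameter along x or y and lift straight up. Origin: centre of the underside; z up.
- lift (a joint): rise of the dispenser's sprung platform in m: 0 with all six coasters in, 0.010 more per coaster taken (spring 88 N/m), so the next coaster always comes up to the same place: top coaster's underside 100 mm, top face 110 mm above the table. At 0 the platform's own top is 50 mm above the table.
- tray: square navy display tray, fixed, 288 by 288 mm outside, walls 4 mm thick and 22 mm high, floor 4 mm thick. Origin: centre of the underside; its x axis points to the tray's front (customer side, away from the robot).
- tray_front (a point): middle of the tray's front rim, 144 mm along the tray's x axis from its centre.
- stand: price-ticket stand beside the tray, fixed: dark foot disc 64 mm diameter, 8 mm high, with an upright steel post 10 mm square, whose top is 114 mm above the table. Origin: centre of the underside, on the post's axis; x and y square to the post's faces.
- post (a point): point on the axis of the post, 70 mm above the table.
- clip: red sprung ticket clip, like a large clothes peg, 55 g, lying on its side, pivot axis vertical: two flat halves 30 mm high; a white-faced ticket 46 mm high stands on the left jaw. This body is the left half. Origin: on the pivot axis at the underside; z up; x out along the jaws (they reach 8 to 58 mm ahead of the pivot), y left. Pinching the grips behind the pivot opens the jaws.
- clip_grip (a point): where best to pinch the clip: midway between its grips, 32 mm behind the pivot (-x of the clip body), 15 mm above its underside. The flat grips reach from 0 to 50 mm behind the pivot, splayed outwards: 38 mm apart over their outsides here at rest; fully pinched they are parallel, 22 mm over their outsides, which takes about 12 N on each.
- clip_jaw (a point): midway between the jaws when they hold the post, 38 mm ahead of the pivot (+x of the clip body), 15 mm above the underside: the post is best held here.
- clip_arm (a joint): opening of the clip in rad: 0 = shut (jaws 3 mm apart, 40 mm ahead of the pivot), 0.175 = holding the 10 mm post (jaws parallel), 0.53 = fully pinched (24 mm apart). Seen from above, the clip's middle line runs from the pivot at (value - 0.175)/2 clockwise from the clip body's x axis.
- big_mug: bystander: large glass mug with green handle, 84 mm diameter, 95 mm tall. Origin: centre of the underside.
- tumbler: bystander: plain glass tumbler, 68 mm diameter, 120 mm tall. Origin: centre of the underside.
- jar: bystander: glass jar with wooden lid, 76 mm diameter, 112 mm tall. Origin: centre of the underside.
Things that resemble listed ones, but are neither listed nor needed, are in the scene too. There is more than one size of the clip; the one meant has the size given above.

How it is judged:
At the end, for the whole second after the job is handed in: Each mug upright (0.08 rad) in the tray, within 10 mm of the centre of a coaster on the tray floor, handle within 0.45 rad of the tray front; spare coasters in the dispenser; clip jaws on the post (post 15-56 mm ahead of the pivot), level within 0.25 rad, underside 30-88 mm up; all at rest (((horizontal distance between mug1 and coaster3 below 0.01 m and z of mug1 in the frame of coaster3 between 0.008 and 0.0125 m and height (world z) of coaster3 below 0.01 m) or (horizontal distance between mug1 and coaster4 below 0.01 m and z of mug1 in the frame of coaster4 between 0.008 and 0.0125 m and height (world z) of coaster4 below 0.01 m) or (horizontal distance between mug1 and coaster5 below 0.01 m and z of mug1 in the frame of coaster5 between 0.008 and 0.0125 m and height (world z) of coaster5 below 0.01 m) or (horizontal distance between mug1 and coaster6 below 0.01 m and z of mug1 in the frame of coaster6 between 0.008 and 0.0125 m and height (world z) of coaster6 below 0.01 m)) and angle between each of mug1, mug2, mug3, mug4's own z axis and vertical below 0.08 rad and x of mug1 in the frame of tray between -0.125 and 0.125 m and y of mug1 in the frame of tray between -0.125 and 0.125 m and angle between the x axis of each of mug1, mug2, mug3, mug4 and the x axis of tray, either way round below 0.45 rad and x of tray_front in the frame of mug1 above 0 m and linear speed of each of mug1, mug2, mug3, mug4, clip below 0.03 m/s and ((horizontal distance between mug2 and coaster3 below 0.01 m and z of mug2 in the frame of coaster3 between 0.008 and 0.0125 m and height (world z) of coaster3 below 0.01 m) or (horizontal distance between mug2 and coaster4 below 0.01 m and z of mug2 in the frame of coaster4 between 0.008 and 0.0125 m and height (world z) of coaster4 below 0.01 m) or (horizontal distance between mug2 and coaster5 below 0.01 m and z of mug2 in the frame of coaster5 between 0.008 and 0.0125 m and height (world z) of coaster5 below 0.01 m) or (horizontal distance between mug2 and coaster6 below 0.01 m and z of mug2 in the frame of coaster6 between 0.008 and 0.0125 m and height (world z) of coaster6 below 0.01 m)) and x of mug2 in the frame of tray between -0.125 and 0.125 m and y of mug2 in the frame of tray between -0.125 and 0.125 m and x of tray_front in the frame of mug2 above 0 m and ((horizontal distance between mug3 and coaster3 below 0.01 m and z of mug3 in the frame of coaster3 between 0.008 and 0.0125 m and height (world z) of coaster3 below 0.01 m) or (horizontal distance between mug3 and coaster4 below 0.01 m and z of mug3 in the frame of coaster4 between 0.008 and 0.0125 m and height (world z) of coaster4 below 0.01 m) or (horizontal distance between mug3 and coaster5 below 0.01 m and z of mug3 in the frame of coaster5 between 0.008 and 0.0125 m and height (world z) of coaster5 below 0.01 m) or (horizontal distance between mug3 and coaster6 below 0.01 m and z of mug3 in the frame of coaster6 between 0.008 and 0.0125 m and height (world z) of coaster6 below 0.01 m)) and x of mug3 in the frame of tray between -0.125 and 0.125 m and y of mug3 in the frame of tray between -0.125 and 0.125 m and x of tray_front in the frame of mug3 above 0 m and ((horizontal distance between mug4 and coaster3 below 0.01 m and z of mug4 in the frame of coaster3 between 0.008 and 0.0125 m and height (world z) of coaster3 below 0.01 m) or (horizontal distance between mug4 and coaster4 below 0.01 m and z of mug4 in the frame of coaster4 between 0.008 and 0.0125 m and height (world z) of coaster4 below 0.01 m) or (horizontal distance between mug4 and coaster5 below 0.01 m and z of mug4 in the frame of coaster5 between 0.008 and 0.0125 m and height (world z) of coaster5 below 0.01 m) or (horizontal distance between mug4 and coaster6 below 0.01 m and z of mug4 in the frame of coaster6 between 0.008 and 0.0125 m and height (world z) of coaster6 below 0.01 m)) and x of mug4 in the frame of tray between -0.125 and 0.125 m and y of mug4 in the frame of tray between -0.125 and 0.125 m and x of tray_front in the frame of mug4 above 0 m and horizontal distance between each of coaster1, coaster2 and holder below 0.012 m and height (world z) of each of coaster1, coaster2 above 0.04 m and angle between each of coaster1, coaster2's own z axis and vertical below 0.1 rad and ((horizontal distance between coaster3 and holder below 0.012 m and height (world z) of coaster3 above 0.04 m and angle between coaster3's own z axis and vertical below 0.1 rad) or (horizontal distance between mug1 and coaster3 below 0.01 m and z of mug1 in the frame of coaster3 between 0.008 and 0.0125 m and height (world z) of coaster3 below 0.01 m) or (horizontal distance between mug2 and coaster3 below 0.01 m and z of mug2 in the frame of coaster3 between 0.008 and 0.0125 m and height (world z) of coaster3 below 0.01 m) or (horizontal distance between mug3 and coaster3 below 0.01 m and z of mug3 in the frame of coaster3 between 0.008 and 0.0125 m and height (world z) of coaster3 below 0.01 m) or (horizontal distance between mug4 and coaster3 below 0.01 m and z of mug4 in the frame of coaster3 between 0.008 and 0.0125 m and height (world z) of coaster3 below 0.01 m)) and ((horizontal distance between coaster4 and holder below 0.012 m and height (world z) of coaster4 above 0.04 m and angle between coaster4's own z axis and vertical below 0.1 rad) or (horizontal distance between mug1 and coaster4 below 0.01 m and z of mug1 in the frame of coaster4 between 0.008 and 0.0125 m and height (world z) of coaster4 below 0.01 m) or (horizontal distance between mug2 and coaster4 below 0.01 m and z of mug2 in the frame of coaster4 between 0.008 and 0.0125 m and height (world z) of coaster4 below 0.01 m) or (horizontal distance between mug3 and coaster4 below 0.01 m and z of mug3 in the frame of coaster4 between 0.008 and 0.0125 m and height (world z) of coaster4 below 0.01 m) or (horizontal distance between mug4 and coaster4 below 0.01 m and z of mug4 in the frame of coaster4 between 0.008 and 0.0125 m and height (world z) of coaster4 below 0.01 m)) and ((horizontal distance between coaster5 and holder below 0.012 m and height (world z) of coaster5 above 0.04 m and angle between coaster5's own z axis and vertical below 0.1 rad) or (horizontal distance between mug1 and coaster5 below 0.01 m and z of mug1 in the frame of coaster5 between 0.008 and 0.0125 m and height (world z) of coaster5 below 0.01 m) or (horizontal distance between mug2 and coaster5 below 0.01 m and z of mug2 in the frame of coaster5 between 0.008 and 0.0125 m and height (world z) of coaster5 below 0.01 m) or (horizontal distance between mug3 and coaster5 below 0.01 m and z of mug3 in the frame of coaster5 between 0.008 and 0.0125 m and height (world z) of coaster5 below 0.01 m) or (horizontal distance between mug4 and coaster5 below 0.01 m and z of mug4 in the frame of coaster5 between 0.008 and 0.0125 m and height (world z) of coaster5 below 0.01 m)) and ((horizontal distance between coaster6 and holder below 0.012 m and height (world z) of coaster6 above 0.04 m and angle between coaster6's own z axis and vertical below 0.1 rad) or (horizontal distance between mug1 and coaster6 below 0.01 m and z of mug1 in the frame of coaster6 between 0.008 and 0.0125 m and height (world z) of coaster6 below 0.01 m) or (horizontal distance between mug2 and coaster6 below 0.01 m and z of mug2 in the frame of coaster6 between 0.008 and 0.0125 m and height (world z) of coaster6 below 0.01 m) or (horizontal distance between mug3 and coaster6 below 0.01 m and z of mug3 in the frame of coaster6 between 0.008 and 0.0125 m and height (world z) of coaster6 below 0.01 m) or (horizontal distance between mug4 and coaster6 below 0.01 m and z of mug4 in the frame of coaster6 between 0.008 and 0.0125 m and height (world z) of coaster6 below 0.01 m)) and contact force between clip and stand above 1 N and value of joint clip_arm between 0.1 and 0.3 rad and angle between clip's own z axis and vertical below 0.25 rad and x of post in the frame of clip between 0.015 and 0.056 m and y of post in the frame of clip between -0.01 and 0.01 m and height (world z) of clip between 0.03 and 0.088 m); the robot touches nothing.
It fails at once if the big_mug is pushed more than 30 mm or tipped (distance of big_mug from where it was at the start of the episode above 0.03 m or angle between big_mug's own z axis and vertical above 0.35 rad).
It fails at once if the tumbler is pushed more than 30 mm or tipped (distance of tumbler from where it was at the start of the episode above 0.03 m or angle between tumbler's own z axis and vertical above 0.35 rad).
It fails at once if the jar is pushed more than 30 mm or tipped (distance of jar from where it was at the start of the episode above 0.03 m or angle between jar's own z axis and vertical above 0.35 rad).
It fails at once if a mug is knocked over (angle between any of mug1, mug2, mug3, mug4's own z axis and vertical above 1 rad).
Of mug1, mug2, mug3, mug4 only 3 to 4 are there at a start; the rules pass over those that are not, and their reading is None.
At some moment in a run one of mug1, mug2, mug3, mug4, clip may be knocked a few centimetres aside while the robot is not near it.
It also fails if it takes over 210 s, if anything falls off the work surface, if the arm or the gripper's body presses on something with over 40 N, if the wrist force passes 120 N, or if a joint passes its speed limit or range.

## Working session

There is one attempt and no reset: what is moved stays moved. The work goes in short steps, Python scripts to look and compute and a tool call to move; the robot and the scene stay as the last step left them, time stands still between calls to the robot, and variables do not carry over. Pictures are saved under pics/ and viewed, about 12 in all and at most 16, crops included, and the job is handed in when it is done.

Besides the shell and the picture viewer there is one more tool, called after ">>>" as name(argument=value, ...), one argument or row to a line, values as JSON. drive_tool: Moves the arm, as the interface text tells. Its arguments: {"type":"object","properties":{"series":{"type":"array","items":{"type":"array","items":{"type":"number"}}},"squeeze":{"type":"number"}},"required":["series"]}

```bash
mkdir -p pics; cat > h.py <<'E'
import numpy as np, cv2
from cell import sense, camera, finish_job, search_frame
from scipy.spatial.transform import Rotation as R
def shot(n,f=None):
    c=camera(n)
    if f: cv2.imwrite('pics/'+f,c['pixels'][:,:,::-1])
    return c
def att(c):
    a=np.array(c['attitude']); return a if a.shape==(3,3) else R.from_quat(a).as_matrix()
def pix(c,p):
    q=att(c).T@(np.array(p)-c['position']); q=np.array([q[0],-q[1],-q[2]]); u=np.array(c['intrinsics'])@q; return u[:2]/u[2]
def ray(c,u,v,z):
    d=np.linalg.inv(np.array(c['intrinsics']))@[u,v,1]; d=att(c)@[d[0],-d[1],-d[2]]; o=np.array(c['position']); return o+d*(z-o[2])/d[2]
E
python3 - <<'E'
from h import *
for n in('top','scene'):
    c=shot(n,n+'0.png'); print(n,{k:np.round(v,3).tolist() for k,v in c.items() if k!='pixels'})
    for t in ['mug1','mug2','mug3','mug4','coaster6','holder','tray','stand','clip','big_mug','tumbler','jar']:
        print(t,[(np.round(r['position'],3).tolist(),round(r['confidence'],2),pix(c,r['position']).round().tolist()) for r in search_frame(t,n)])
s=sense();print(s)
print(R.from_quat(s['eef_rot']).as_matrix().round(3))
E
```

```text
top {'intrinsics': [[365.272, 0.0, 314.71], [0.0, 365.272, 194.965], [0.0, 0.0, 1.0]], 'position': [0.418, 0.054, 0.858], 'attitude': [-0.062, 0.052, 0.706, -0.704]}
mug1 [([0.433, 0.38, 0.038], 0.92, [174.0, 247.0]), ([0.426, 0.279, 0.026], 0.75, [220.0, 251.0]), ([0.569, 0.406, 0.038], 0.66, [167.0, 188.0]), ([0.537, -0.204, 0.007], 0.63, [430.0, 203.0]), ([0.558, 0.273, 0.028], 0.58, [225.0, 193.0])]
mug2 [([0.433, 0.38, 0.038], 0.92, [174.0, 247.0]), ([0.426, 0.279, 0.026], 0.75, [220.0, 251.0]), ([0.569, 0.406, 0.038], 0.66, [167.0, 188.0]), ([0.537, -0.204, 0.007], 0.63, [430.0, 203.0]), ([0.558, 0.273, 0.028], 0.58, [225.0, 193.0])]
mug3 [([0.433, 0.38, 0.038], 0.92, [174.0, 247.0]), ([0.426, 0.279, 0.026], 0.75, [220.0, 251.0]), ([0.569, 0.406, 0.038], 0.66, [167.0, 188.0]), ([0.537, -0.204, 0.007], 0.63, [430.0, 203.0]), ([0.558, 0.273, 0.028], 0.58, [225.0, 193.0])]
mug4 [([0.433, 0.38, 0.038], 0.92, [174.0, 247.0]), ([0.426, 0.279, 0.026], 0.75, [220.0, 251.0]), ([0.569, 0.406, 0.038], 0.66, [167.0, 188.0]), ([0.537, -0.204, 0.007], 0.63, [430.0, 203.0]), ([0.558, 0.273, 0
[... 2625 characters left out ...]

        1.1092763 , -0.08307387]), 'joint_vel': array([ 7.54905196e-04, -7.18804187e-05,  1.05904875e-03, -8.64506193e-04,
       -2.59398234e-04,  3.51960396e-04,  6.93300045e-04]), 'joint_torque': array([ 6.22872403e-05, -5.96327198e+01,  1.60651546e+00, -2.81549764e+01,
        1.23237594e-02,  1.67340233e-03,  1.48805196e-05]), 'tcp_pos': array([ 0.2849572 , -0.61191027,  0.20617926]), 'eef_rot': array([-0.15285828,  0.69039053, -0.69038003,  0.15287471]), 'wrist_force': array([-0.28445384, -0.74197887,  0.03677935]), 'wrist_torque': array([-0.02340564, -0.0218045 ,  0.04295358]), 'finger_gap': 0.08535783019759982}
[[-0.907  0.     0.422]
 [-0.422  0.    -0.907]
 [-0.    -1.    -0.   ]]
```

View pics/top0.png

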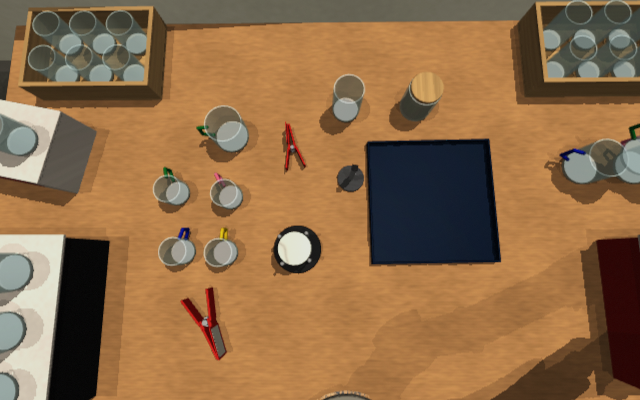

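View pics/scene0.png

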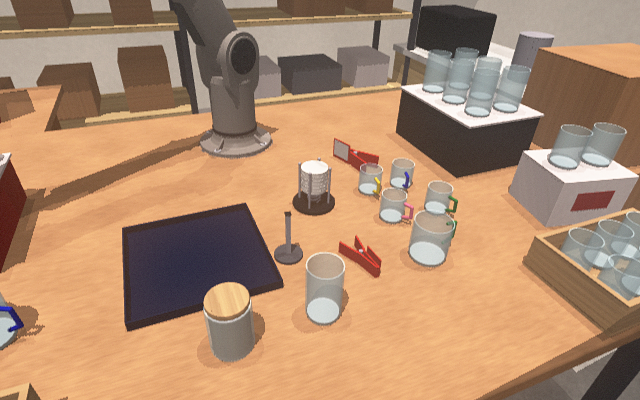

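Top view: mugs are green (170,190), pink (226,194), blue (177,251) and yellow (221,251). The dispenser is at (297,249), the stand at (349,178) and the tray at (432,202). Clip candidates are (292,148), about 107 mm long, and (207,325), about 150 mm long. The task size is 108 mm, so the first fits. I'll confirm that in an enlarged crop.

```bash
python3 - <<'E'
from h import *
c=shot('top');s=shot('scene')
T=c['pixels'][:,:,::-1];S=s['pixels'][:,:,::-1]
def z(I,u,v,w,h,W,H): return cv2.resize(I[v:v+h,u:u+w],(W,H),interpolation=cv2.INTER_CUBIC)
a=z(T,265,110,75,60,400,320); b=z(T,175,280,75,60,400,320)
d=z(T,270,220,50,56,250,280); e=z(S,325,125,75,42,300,168*1); e=cv2.copyMakeBorder(e,0,112,0,0,0); f=z(S,330,225,62,70,248,280)
cv2.imwrite('pics/c1.png',np.vstack([np.hstack([a,b]),cv2.copyMakeBorder(np.hstack([d,e,f]),0,0,0,2,0)]))
# tray corners & mug-handle colour centroids
hsv=cv2.cvtColor(T,cv2.COLOR_BGR2HSV)
for n,lo,hi in [('blue',(105,150,60),(130,255,255)),('green',(45,120,40),(85,255,255)),('yellow',(22,180,120),(32,255,255)),('pink',(150,80,100),(175,255,255))]:
    m=cv2.inRange(hsv,lo,hi); m[:165]=0;m[280:]=0;m[:,:140]=0;m[:,250:]=0
    p=np.argwhere(m); print(n,len(p),p.mean(0)[::-1] if len(p) else '', ray(c,*(p.mean(0)[::-1]),.037).round(3) if len(p) else '')
m=((T.max(2)<75)&(T[:,:,0]>T[:,:,2])).astype(np.uint8); m[:,:355]=0;m[:,510:]=0;m[:130]=0;m[275:]=0
cs,_=cv2.findContours(m,0,2);k=max(cs,key=cv2.contourArea); r=cv2.minAreaRect(k);print(r,[ray(c,*q,.022).round(3) for q in cv2.boxPoints(r)], [q.round(1) for q in cv2.approxPolyDP(cv2.convexHull(k),6,True)])
for q in cv2.approxPolyDP(cv2.convexHull(k),6,True): print(q, ray(c,*q[0],.022).round(3))
for p in [(.430,.1,.11),(.43,.1,.012)]: print(pix(c,p))
E
```

```text
blue 57 [183.45614035 233.15789474] [0.465 0.361 0.037]
green 35 [167.05714286 172.25714286] [0.605 0.407 0.037]
yellow 54 [222.87037037 233.42592593] [0.464 0.272 0.037]
pink 32 [218.75    178.09375] [0.591 0.287 0.037]
((433.4813232421875, 201.2147216796875), (122.70331573486328, 130.29638671875), 88.63607025146484) [array([ 0.682, -0.058,  0.022]), array([ 0.687, -0.365,  0.022]), array([ 0.402, -0.349,  0.022]), array([ 0.396, -0.058,  0.022])] [array([[488, 139]], dtype=int32), array([[500, 261]], dtype=int32), array([[372, 263]], dtype=int32), array([[368, 142]], dtype=int32)]
[[488 139]] [ 0.686 -0.344  0.022]
[[500 261]] [ 0.402 -0.349  0.022]
[[372 263]] [ 0.398 -0.063  0.022]
[[368 142]] [ 0.68  -0.061  0.022]
[297.37045073 248.12929003]
[299.9656911  248.82585079]
```

View pics/c1.png

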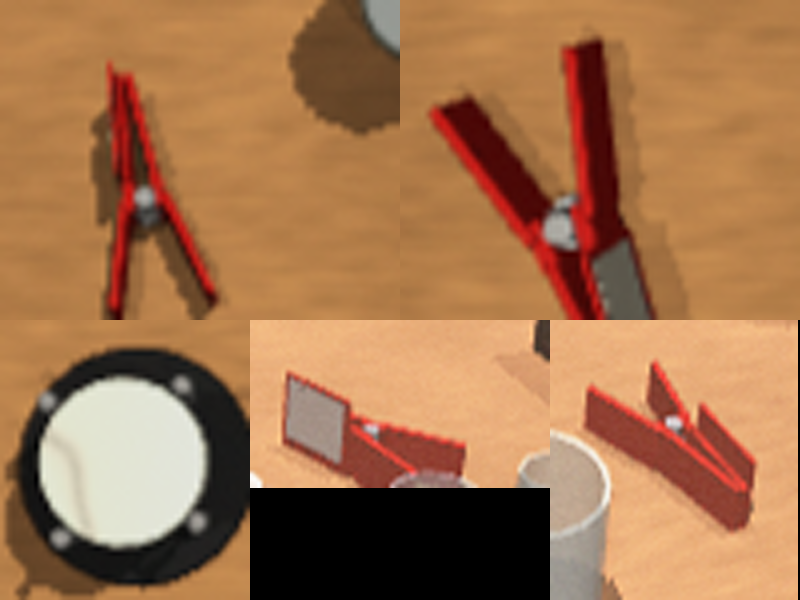

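```bash
python3 - <<'E'
from h import *
c=shot('top');s=shot('scene');k=75/400
def P(u,v,z=.03): return ray(c,265+u*k,110+v*k,z)
def Q(u,v,z=.03): return ray(c,175+(u-400)*k,280+v*k,z)
a=[P(145,197),P(128,75),P(112,318),P(215,297)]
b=[Q(560,228),Q(432,110),Q(602,40)]
for L in(a,b):
  print([x[:2].round(4).tolist() for x in L],[round(np.linalg.norm(x-L[0])*1000) for x in L], round(np.linalg.norm(L[-1]-L[-2])*1000))
# holder rods (tops z .116) and coaster circle
k=.2
rods=[ray(c,270+u*k,220+(v-320)*k,.116)[:2] for u,v in[(47,401),(182,385),(198,522),(61,540)]]
print(np.round(rods,4),np.mean(rods,0))
print('ang',np.degrees([np.arctan2(*(r-np.mean(rods,0))[::-1]) for r in rods]))
print('coaster',ray(c,270+124*k,220+(462-320)*k,.11))
# post scene & top
T=c['pixels'][165:195,330:370,::-1];S=s['pixels'][205:270,265:310,::-1]
F=np.hstack([cv2.resize(T,(560,420),interpolation=2),cv2.resize(S,(240,420),interpolation=2)])
cl=cv2.resize(c['pixels'][115:175,275:315,::-1],(0,0),fx=3,fy=3)
cv2.imwrite('pics/post.png',F)
print(pix(c,(.589,-.012,.114)),pix(c,(.589,-.012,.008)))
# mug networks in both views
for n in('top','scene'): print([r['position'].round(3).tolist() if hasattr(r['position'],'round') else r['position'] for r in search_frame('mug1',n)])
E
```

```text
[[0.6667, 0.1185], [0.7229, 0.1266], [0.6121, 0.1325], [0.6213, 0.0875]] [0, 57, 56, 55] 46
[[0.2704, 0.3057], [0.3171, 0.361], [0.3453, 0.2917]] [0, 72, 76] 75
[[0.4539 0.1362]
 [0.4602 0.0815]
 [0.4056 0.075 ]
 [0.3985 0.1298]] [0.42953964 0.10562908]
ang [  51.48723652  -38.17498074 -128.05046668  142.05491292]
coaster [0.42946458 0.10521701 0.11      ]
[351.42839146 170.92763283] [347.61346778 180.98483787]
[[0.5589, 0.2724, 0.0302], [0.4312, 0.3811, 0.0368], [0.4283, 0.2812, 0.0285], [0.5685, 0.401, 0.0382]]
[[0.5733, 0.3911, 0.0504], [0.4431, 0.3587, 0.0462], [0.4437, 0.2659, 0.0507], [0.575, 0.2616, 0.0384]]
```

View pics/post.png

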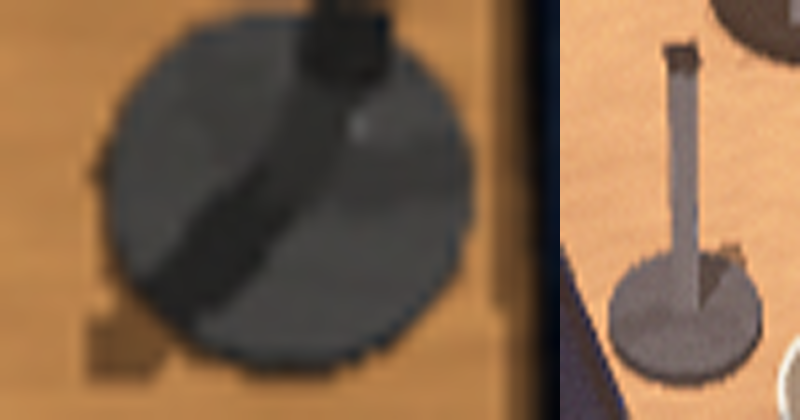

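Confirmed: the clip at (292,148) measures 57 mm for the jaws and 55 mm for the grips, so it fits. The one at (207,325) is about 1.4 times too large. Next I'll fit the mugs and the post.

```bash
cat >> h.py <<'E'
HC={'blue':((105,150,60),(130,255,255)),'green':((45,120,40),(85,255,255)),'yellow':((22,180,120),(32,255,255)),'pink':((150,80,100),(175,255,255))}
def circ(c,x,y,z,r,n=72):
    t=np.linspace(0,2*np.pi,n,endpoint=False); return np.array([pix(c,(x+r*np.cos(a),y+r*np.sin(a),z)) for a in t])
def mugfit(cams,x0,y0,z0=0.,w=.014):
    G=[]
    for c in cams:
        g=cv2.GaussianBlur(cv2.cvtColor(c['pixels'],cv2.COLOR_RGB2GRAY).astype(np.float32),(0,0),.8)
        G.append((c,np.minimum(np.hypot(cv2.Sobel(g,5,1,0),cv2.Sobel(g,5,0,1)),120)))
    def sc(x,y):
        s=0
        for c,m in G:
            for z,r in((.07,.031),(.0,.028)):
                p=circ(c,x,y,z0+z,r,48).astype(np.float32); s+=cv2.remap(m,p[:,:1].copy(),p[:,1:].copy(),1).mean()
        return s
    best=max((sc(x,y),x,y) for x in np.arange(x0-w,x0+w,.002) for y in np.arange(y0-w,y0+w,.002))
    return np.array(best[1:]),best[0]
def handle(c,col,x,y,z=.037):
    hsv=cv2.cvtColor(c['pixels'],cv2.COLOR_RGB2HSV); m=cv2.inRange(hsv,*HC[col])
    u,v=pix(c,(x,y,z)); k=np.zeros_like(m); cv2.circle(k,(int(u),int(v)),32,255,-1); p=np.argwhere(m&k)
    h=ray(c,*p.mean(0)[::-1],z); return h[:2],np.degrees(np.arctan2(h[1]-y,h[0]-x))
E
cat > mugs.py <<'E'
from h import *
import sys
c=shot('top');s=shot('scene')
G={'blue':(.435,.374),'yellow':(.431,.277),'green':(.571,.400),'pink':(.563,.27)}
I=cv2.resize(c['pixels'][155:275,150:250,::-1],(0,0),fx=4,fy=4);J=cv2.resize(s['pixels'][150:240,350:470,::-1],(0,0),fx=3.3,fy=3.3)
for n,g in G.items():
    o=[mugfit(k,*g) for k in([c],[s],[c,s])]
    x,y=o[2][0]; print(n,[(a.round(3).tolist(),round(float(b))) for a,b in o],[ (a.round(3),b.round()) for a,b in [handle(c,n,x,y),handle(s,n,x,y)]])
    for z,r in((.07,.031),(0,.028)):
        cv2.polylines(I,[((circ(c,x,y,z,r)-[149.5,154.5])*4).astype(int)],1,(0,0,255),1)
        cv2.polylines(J,[((circ(s,x,y,z,r)-[349.5,149.5])*3.3).astype(int)],1,(0,0,255),1)
J=cv2.copyMakeBorder(J,0,I.shape[0]-J.shape[0],0,0,0); cv2.imwrite('pics/m.png',np.hstack([I,J]))
base=ray(c,350.5,178.6,.008);top=ray(c,354.6,168.7,.114);print('stand',base,top)
S=s['pixels'].mean(2)
for r in range(222,250,6): print(r,S[r,282:294].round().astype(int))
print('post expected scene',pix(s,(base[0],base[1],.09)),pix(s,(base[0],base[1],.04)))
E
python3 mugs.py
```

```text
blue [([0.425, 0.376], 181), ([0.429, 0.368], 148), ([0.425, 0.37], 314)] [(array([0.465, 0.361]), np.float64(-12.0)), (array([0.439, 0.379]), np.float64(33.0))]
yellow [([0.423, 0.275], 189), ([0.417, 0.281], 171), ([0.421, 0.273], 342)] [(array([0.464, 0.272]), np.float64(-1.0)), (array([0.442, 0.283]), np.float64(27.0))]
green [([0.563, 0.396], 184), ([0.557, 0.4], 160), ([0.563, 0.396], 310)] [(array([0.606, 0.407]), np.float64(15.0)), (array([0.602, 0.408]), np.float64(17.0))]
pink [([0.551, 0.266], 184), ([0.549, 0.266], 165), ([0.551, 0.266], 346)] [(array([0.591, 0.287]), np.float64(27.0)), (array([0.584, 0.292]), np.float64(39.0))]
stand [ 0.59473956 -0.01893207  0.008     ] [ 0.59372761 -0.01868995  0.114     ]
222 [177 181 183 126 115 115 119 114 126 177 178 178]
228 [176 177 179 146 122 112 118 116 128 183 182 179]
234 [178 179 177 140 123 116 116 116 127 177 183 178]
240 [176 178 177 163 114 117 118 117 138 178 175 174]
246 [107 109 109 109 112 114 116 117 128  81  79  81]
post expected scene [287.05054659 221.8008525 ] [287.35390052 240.47069276]
```

View pics/m.png

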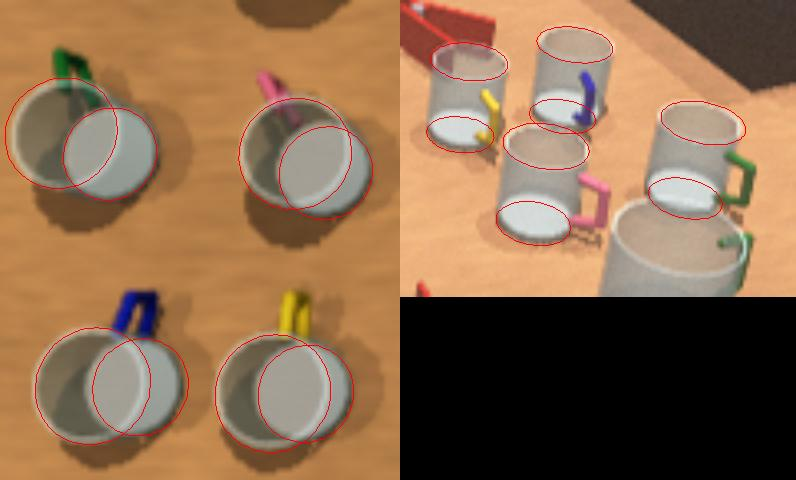

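Rim and foot outlines sit on all four mugs within about 2 mm. The stand is at (.594,-.019), the dispenser at (.4295,.105) with about 6.6° yaw, and the tray centre at (.5415,-.204).

```bash
cat > plan.py <<'E'
# usage: plan.py x,y,z,h ...  (h: heading of tool z, deg); prints yaw then shift in units per leg
import sys; from h import *
def legs(p,h,T):
    for t in T:
        d=np.array(t[:3])-p; a=np.radians(t[3]); z=np.array([np.cos(a),np.sin(a),0]); x=np.array([np.sin(a),-np.cos(a),0])
        print(t,'yaw %.2f'%(-(t[3]-h)/8),'tx %.2f ty %.2f tz %.2f'%tuple(np.array([d@x,-d[2],d@z])/.025)); p=np.array(t[:3]);h=t[3]
def now():
    s=sense();M=R.from_quat(s['eef_rot']).as_matrix(); h=np.degrees(np.arctan2(M[1,2],M[0,2]))
    print('t %.1f tcp'%s['time'],s['tcp_pos'].round(4),'h %.1f'%h,'gap %.4f'%s['finger_gap'],'F',s['wrist_force'].round(1)); return s['tcp_pos'],h
if __name__=='__main__':
    p,h=now(); legs(p,h,[tuple(float(v) for v in a.split(',')) for a in sys.argv[1:]])
E
python3 plan.py .4295,.1053,.206,-83.4 .4295,.1053,.0945,-83.4 .4295,.1053,.16,-83.4 .4765,-.139,.16,-90 .4765,-.139,-.0005,-90
```

```text
t 1.7 tcp [ 0.285  -0.6119  0.2062] h -65.0 gap 0.0854 F [ 0.7 -0.1 -0.3]
(0.4295, 0.1053, 0.206, -83.4) yaw 2.30 tx -9.04 ty 0.01 tz -27.83
(0.4295, 0.1053, 0.0945, -83.4) yaw -0.00 tx 0.00 ty 4.46 tz 0.00
(0.4295, 0.1053, 0.16, -83.4) yaw -0.00 tx 0.00 ty -2.62 tz 0.00
(0.4765, -0.139, 0.16, -90.0) yaw 0.82 tx -1.88 ty -0.00 tz 9.77
(0.4765, -0.139, -0.0005, -90.0) yaw -0.00 tx 0.00 ty 6.42 tz 0.00
```

>>> drive_tool(
  series=[
    [85,0,0,0,0.8],
    [85,0,0,0,0.8],
    [85,0,0,0,0.7],
    [85,-0.9,0,-1,0],
    [85,-0.9,0,-1,0],
    [85,-0.9,0,-1,0],
    [85,-0.9,0,-1,0],
    [85,-0.9,0,-1,0],
    [85,-0.9,0,-1,0],
    [85,-0.9,0,-1,0],
  ],
  squeeze=30,
)

```text
time: 2.7
tcp_pos: [0.4221, -0.4189, 0.2064]
eef_rot: [0.04, -0.706, 0.706, -0.041]
wrist_force: [-0.1, 0.9, -0.2]
finger_gap: 0.085
```

>>> drive_tool(
  series=[
    [85,-0.9,0,-1,0],
    [85,-0.9,0,-1,0],
    [85,-0.9,0,-1,0],
    [85,0,0,-1,0],
    [85,0,0,-1,0],
    [85,0,0,-1,0],
    [85,0,0,-1,0],
    [85,0,0,-1,0],
    [85,0,0,-1,0],
    [85,0,0,-1,0],
  ],
)

```text
time: 3.7
tcp_pos: [0.4597, -0.163, 0.2064]
eef_rot: [0.04, -0.706, 0.706, -0.041]
wrist_force: [0.5, -0.3, 0.8]
finger_gap: 0.085
```

>>> drive_tool(
  series=[
    [85,0,0,-1,0],
    [85,0,0,-1,0],
    [85,0,0,-1,0],
    [85,0,0,-1,0],
    [85,0,0,-1,0],
    [85,0,0,-1,0],
    [85,0,0,-1,0],
    [85,0,0,-1,0],
    [85,0,0,-1,0],
    [85,0,0,-0.5,0],
  ],
)

```text
time: 4.7
tcp_pos: [0.4325, 0.0742, 0.2066]
eef_rot: [-0.041, 0.706, -0.706, 0.042]
wrist_force: [0.1, -0.7, -0.4]
finger_gap: 0.0851
```

```bash
python3 plan.py .4295,.1053,.206,-83.4 .4295,.1053,.0945,-83.4
```

```text
t 4.7 tcp [0.4325 0.0742 0.2066] h -83.3 gap 0.0851 F [ 0.1 -0.7 -0.4]
(0.4295, 0.1053, 0.206, -83.4) yaw 0.01 tx -0.02 ty 0.02 tz -1.25
(0.4295, 0.1053, 0.0945, -83.4) yaw -0.00 tx 0.00 ty 4.46 tz 0.00
```

>>> drive_tool(
  series=[
    [85,0,0,-0.7,0],
    [85,0,0,-0.6,0],
    [85,0,1,0,0],
    [85,0,1,0,0],
    [85,0,1,0,0],
    [85,0,0.5,0,0],
    [85,0,0.5,0,0],
    [85,0,0.47,0,0],
    [85,0,0,0,0],
    [85,0,0,0,0],
  ],
)

```text
time: 5.7
tcp_pos: [0.4293, 0.1044, 0.0947]
eef_rot: [-0.04, 0.706, -0.706, 0.041]
wrist_force: [0.6, 0.0, -0.3]
finger_gap: 0.0853
```

```bash
python3 plan.py; python3 -c "
from h import *
c=shot('top');s=shot('scene')
cv2.imwrite('pics/g1.png',np.hstack([cv2.resize(c['pixels'][200:300,250:350,::-1],(400,400)),cv2.resize(s['pixels'][130:230,265:365,::-1],(400,400))]))"
```

```text
t 5.7 tcp [0.4293 0.1044 0.0947] h -83.4 gap 0.0853 F [ 0.6  0.  -0.3]
```

View pics/g1.png

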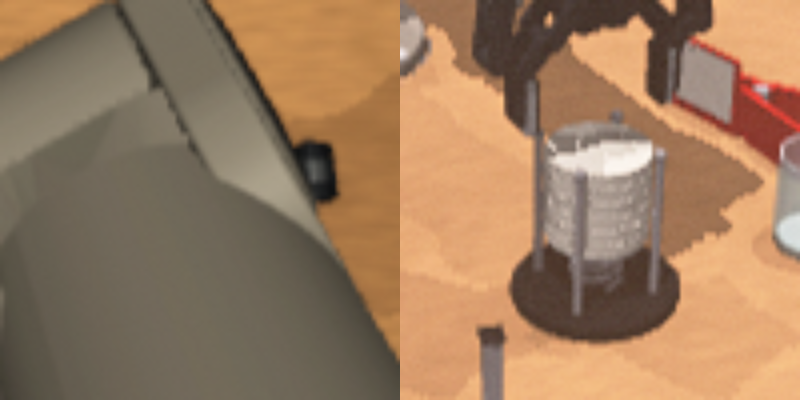

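Fingers straddle the top coaster with the tips near its top edge. Closing and lifting.

>>> drive_tool(
  series=[
    [60,0,0,0,0],
    [60,0,0,0,0],
    [60,0,0,0,0],
    [60,0,0,0,0],
    [60,0,0,0,0],
    [60,0,0,0,0],
    [60,0,-0.4,0,0],
    [60,0,-0.6,0,0],
    [60,0,-1,0,0],
    [60,0,-0.6,0,0],
  ],
)

```text
time: 6.8
tcp_pos: [0.4296, 0.1046, 0.1616]
eef_rot: [-0.04, 0.706, -0.706, 0.041]
wrist_force: [0.6, 0.2, -0.3]
finger_gap: 0.0597
```

```bash
python3 plan.py .4765,-.139,.16,-90 .4765,-.139,-.0005,-90; python3 -c "
from h import *
s=shot('scene')
cv2.imwrite('pics/g2.png',cv2.resize(s['pixels'][100:230,245:385,::-1],(560,520)))"
```

```text
t 6.8 tcp [0.4296 0.1046 0.1616] h -83.4 gap 0.0597 F [ 0.6  0.2 -0.3]
(0.4765, -0.139, 0.16, -90.0) yaw 0.82 tx -1.88 ty 0.06 tz 9.74
(0.4765, -0.139, -0.0005, -90.0) yaw -0.00 tx 0.00 ty 6.42 tz 0.00
```

View pics/g2.png

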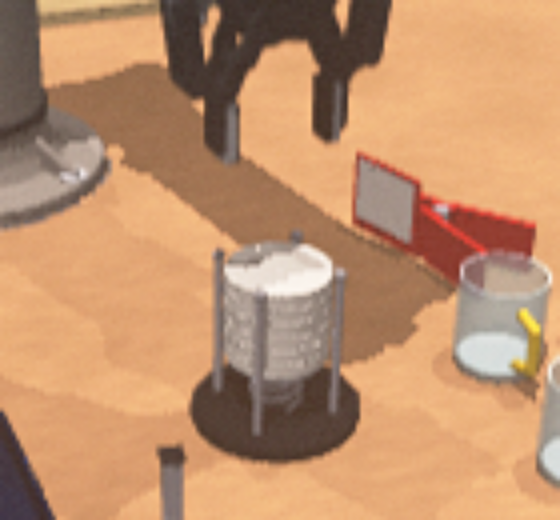

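```bash
python3 -c "
from h import *
s=shot('scene')
zt=np.array([np.cos(np.radians(-83.4)),np.sin(np.radians(-83.4))]);x=np.array([-zt[1],zt[0]])
for sg in(1,-1):
  for off in (.031,.036):
    for z in(.160,.165,.17,.175,.18):
      p=np.array([.4296,.1046])+sg*zt*off+x*.011
      print(sg,off,z,((pix(s,(*p,z))-[245,100])*4).round())
"
```

```text
1 0.031 0.16 [237. 211.]
1 0.031 0.165 [237. 204.]
1 0.031 0.17 [237. 196.]
1 0.031 0.175 [238. 188.]
1 0.031 0.18 [238. 180.]
1 0.036 0.16 [230. 213.]
1 0.036 0.165 [230. 205.]
1 0.036 0.17 [230. 198.]
1 0.036 0.175 [230. 190.]
1 0.036 0.18 [230. 182.]
-1 0.031 0.16 [329. 191.]
-1 0.031 0.165 [330. 183.]
-1 0.031 0.17 [330. 176.]
-1 0.031 0.175 [330. 168.]
-1 0.031 0.18 [331. 160.]
-1 0.036 0.16 [336. 189.]
-1 0.036 0.165 [337. 182.]
-1 0.036 0.17 [337. 174.]
-1 0.036 0.175 [338. 166.]
-1 0.036 0.18 [338. 159.]
```

```bash
python3 -c "
from h import *
s=shot('scene')
zt=np.array([np.cos(np.radians(-83.4)),np.sin(np.radians(-83.4))]);x=np.array([-zt[1],zt[0]])
def f(p,off,sg,tgt):
  zs=np.arange(0,.3,.001); q=np.array([pix(s,(*(p+sg*zt*off),z)) for z in zs]); i=np.argmin(abs(q[:,1]-tgt[1])); return zs[i],q[i].round(1)
for e in (-.011,.011):
  print(f(np.array([.4293,.1044])+x*e,.047,1,(296,162.5)),f(np.array([.4293,.1044])+x*e,.047,-1,(330,155)))
  print(f(np.array([.4296,.1046])+x*e,.034,1,(300.5,141)),f(np.array([.4296,.1046])+x*e,.034,-1,(327.5,135)))
print(pix(s,(.4295,.1053,.11)))
"
```

```text
(np.float64(0.127), array([293.9, 162.6])) (np.float64(0.126), array([327.8, 155.1]))
(np.float64(0.181), array([299. , 141.2])) (np.float64(0.183), array([324.3, 135.1]))
(np.float64(0.138), array([298. , 162.5])) (np.float64(0.137), array([332.5, 154.9]))
(np.float64(0.191), array([303.3, 141. ])) (np.float64(0.192), array([329. , 135.2]))
[313.52252886 166.61113092]
```

Missed: the picture shows the finger tips sit about 20 mm farther back than I assumed. I'll step down and use the gap reading as contact sensor.

>>> drive_tool(
  series=[
    [85,0,0,0,0],
    [85,0,0,0,0],
    [85,0,0,0,0],
    [85,0,1,0,0],
    [85,0,1,0,0],
    [85,0,0.7,0,0],
    [85,0,0.5,0,0],
    [85,0,0.1,0,0],
    [85,0,0,0,0],
    [60,0,0,0,0],
  ],
  squeeze=20,
)

```text
time: 7.95
tcp_pos: [0.4296, 0.1045, 0.0776]
eef_rot: [-0.04, 0.706, -0.706, 0.041]
wrist_force: [-0.2, 0.3, 0.1]
finger_gap: 0.0725
```

>>> drive_tool(
  series=[
    [60,0,0,0,0],
    [60,0,0,0,0],
    [60,0,0,0,0],
    [60,0,0,0,0],
    [60,0,0,0,0],
    [60,0,0,0,0],
    [60,0,0,0,0],
    [60,0,0,0,0],
    [60,0,0,0,0],
    [60,0,0,0,0],
  ],
)

```text
time: 8.95
tcp_pos: [0.429, 0.1042, 0.0769]
eef_rot: [0.041, -0.706, 0.706, -0.041]
wrist_force: [0.5, 0.7, 0.9]
finger_gap: 0.0603
```

>>> drive_tool(
  series=[
    [76,0,0,0,0],
    [76,0,0,0,0],
    [76,0,0,0,0],
    [76,0,0.16,0,0],
    [76,0,0,0,0],
    [60,0,0,0,0],
    [60,0,0,0,0],
    [60,0,0,0,0],
    [60,0,0,0,0],
    [60,0,0,0,0],
  ],
)

```text
time: 9.95
tcp_pos: [0.4287, 0.1054, 0.0729]
eef_rot: [-0.041, 0.706, -0.706, 0.041]
wrist_force: [-2.1, 4.9, -0.7]
finger_gap: 0.0663
```

```bash
python3 plan.py; python3 -c "
from h import *
s=shot('scene')
cv2.imwrite('pics/g3.png',cv2.resize(s['pixels'][120:220,265:365,::-1],(600,600),interpolation=2))"
```

```text
t 9.9 tcp [0.4287 0.1054 0.0729] h -83.4 gap 0.0663 F [-2.1  4.9 -0.7]
```

View pics/g3.png

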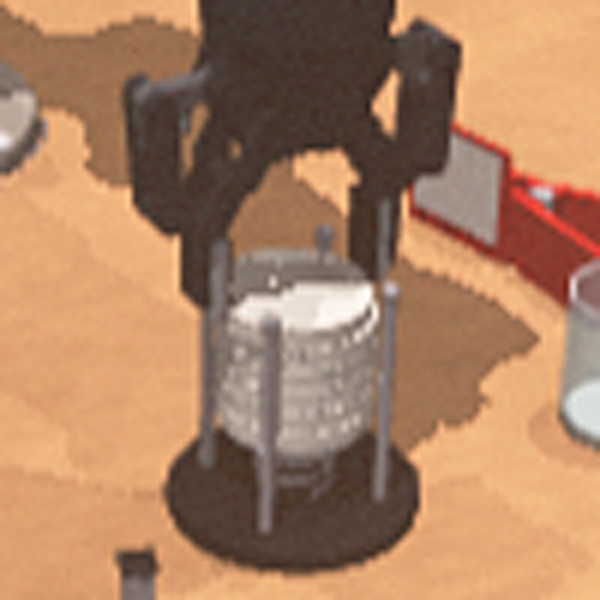

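Contact now (gap 66 mm). I'll go 4.5 mm deeper for a fuller grip and then lift.

>>> drive_tool(
  series=[
    [78,0,0,0,0],
    [78,0,0,0,0],
    [78,0,0,0,0],
    [78,0,0.18,0,0],
    [78,0,0,0,0],
    [60,0,0,0,0],
    [60,0,0,0,0],
    [60,0,0,0,0],
    [60,0,0,0,0],
    [60,0,0,0,0],
  ],
  squeeze=25,
)

```text
time: 11.0
tcp_pos: [0.4287, 0.1054, 0.0684]
eef_rot: [-0.041, 0.706, -0.706, 0.041]
wrist_force: [-1.7, 5.2, 0.1]
finger_gap: 0.0667
```

>>> drive_tool(
  series=[
    [60,0,0,0,0],
    [60,0,-0.3,0,0],
    [60,0,-0.5,0,0],
    [60,0,-0.7,0,0],
    [60,0,-0.8,0,0],
    [60,0,-0.7,0,0],
    [60,0,-0.4,0,0],
    [60,0,0,0,0],
    [60,0,0,0,0],
    [60,0,0,0,0],
  ],
)

```text
time: 12.0
tcp_pos: [0.4283, 0.1039, 0.1526]
eef_rot: [0.041, -0.706, 0.706, -0.04]
wrist_force: [-0.1, -0.1, -1.0]
finger_gap: 0.0665
```

```bash
python3 plan.py .4765,-.139,.153,-90 .4765,-.139,-.027,-90; python3 -c "
from h import *
s=shot('scene')
cv2.imwrite('pics/g4.png',cv2.resize(s['pixels'][100:220,255:375,::-1],(600,600),interpolation=2))"
```

```text
t 12.0 tcp [0.4283 0.1039 0.1526] h -83.4 gap 0.0665 F [-0.1 -0.1 -1. ]
(0.4765, -0.139, 0.153, -90.0) yaw 0.82 tx -1.93 ty -0.02 tz 9.71
(0.4765, -0.139, -0.027, -90.0) yaw -0.00 tx 0.00 ty 7.20 tz 0.00
```

View pics/g4.png

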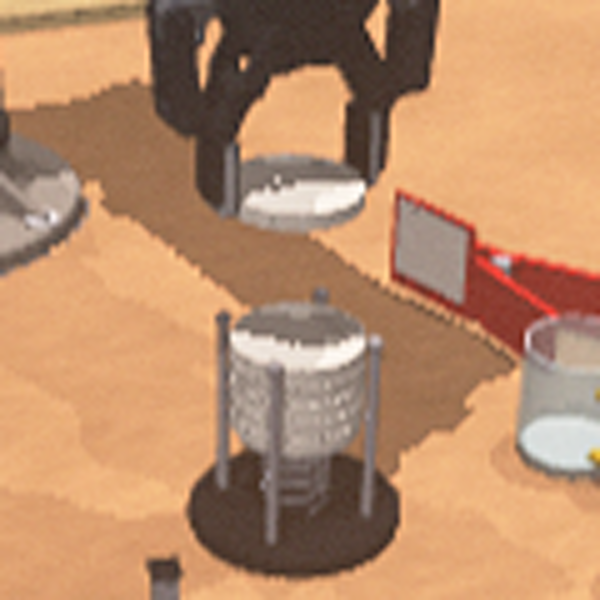

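One coaster is held flat and the stack has risen. Carrying it to slot 1.

>>> drive_tool(
  series=[
    [60,0,0,0,0.82],
    [60,-0.2,0,0.9,0],
    [60,-0.25,0,1,0],
    [60,-0.25,0,1,0],
    [60,-0.25,0,1,0],
    [60,-0.25,0,1,0],
    [60,-0.25,0,1,0],
    [60,-0.25,0,1,0],
    [60,-0.25,0,1,0],
    [60,-0.23,0,1,0],
  ],
)

```text
time: 13.05
tcp_pos: [0.4832, -0.1192, 0.1526]
eef_rot: [-0.001, 0.707, -0.707, -0.0]
wrist_force: [0.3, -0.0, -1.6]
finger_gap: 0.0668
```

>>> drive_tool(
  series=[
    [60,0,0.5,0.8,0],
    [60,0,1,0,0],
    [60,0,1,0,0],
    [60,0,1,0,0],
    [60,0,1,0,0],
    [60,0,1,0,0],
    [60,0,0.8,0,0],
    [60,0,0.5,0,0],
    [60,0,0.36,0,0],
    [60,0,0,0,0],
  ],
)

```text
time: 14.05
tcp_pos: [0.4834, -0.1381, -0.0263]
eef_rot: [-0.0, 0.707, -0.707, -0.0]
wrist_force: [0.4, 0.0, -0.6]
finger_gap: 0.0664
```

```bash
python3 plan.py .4765,-.139,-.0266,-90 .4765,-.139,.15,-90 .4290,.1053,.15,-83.4 .4290,.1053,.0684,-83.4
```

```text
t 14.1 tcp [ 0.4834 -0.1381 -0.0263] h -90.0 gap 0.0664 F [ 0.4  0.  -0.6]
(0.4765, -0.139, -0.0266, -90.0) yaw 0.00 tx 0.28 ty 0.01 tz 0.03
(0.4765, -0.139, 0.15, -90.0) yaw -0.00 tx 0.00 ty -7.06 tz 0.00
(0.429, 0.1053, 0.15, -83.4) yaw -0.82 tx 0.76 ty -0.00 tz -9.93
(0.429, 0.1053, 0.0684, -83.4) yaw -0.00 tx 0.00 ty 3.26 tz 0.00
```

Released at (.483,-.138); x is 7 mm off plan, which is fine. Next coaster.

>>> drive_tool(
  series=[
    [85,0,0,0,0],
    [85,0,0,0,0],
    [85,0,0,0,0],
    [85,0,-0.5,0,0],
    [85,0,-1,0,0],
    [85,0,-1,0,0],
    [85,0,-1,0,0],
    [85,0,-1,0,0],
    [85,0,-1,0,0],
    [85,0,-1,0,0],
  ],
)

```text
time: 15.05
tcp_pos: [0.4834, -0.1382, 0.1392]
eef_rot: [-0.0, -0.707, 0.707, -0.0]
wrist_force: [1.0, 0.5, -0.8]
finger_gap: 0.0849
```

>>> drive_tool(
  series=[
    [85,0,-0.56,0,-0.82],
    [85,0.1,0,-1,0],
    [85,0.1,0,-1,0],
    [85,0.1,0,-1,0],
    [85,0.1,0,-1,0],
    [85,0.1,0,-1,0],
    [85,0.1,0,-1,0],
    [85,0.1,0,-1,0],
    [85,0.1,0,-1,0],
    [85,0.1,0,-1,0],
  ],
)

```text
time: 16.05
tcp_pos: [0.4351, 0.0836, 0.1521]
eef_rot: [0.04, -0.706, 0.706, -0.041]
wrist_force: [0.4, -0.2, 0.5]
finger_gap: 0.085
```

>>> drive_tool(
  series=[
    [85,0.1,0,-0.6,0],
    [85,0.04,0,-0.32,0],
    [85,0,0.5,0,0],
    [85,0,1,0,0],
    [85,0,1,0,0],
    [85,0,0.5,0,0],
    [85,0,0.26,0,0],
    [85,0,0,0,0],
    [85,0,0,0,0],
    [60,0,0,0,0],
  ],
)

```text
time: 17.05
tcp_pos: [0.4301, 0.1054, 0.0703]
eef_rot: [-0.04, 0.706, -0.706, 0.041]
wrist_force: [0.2, 0.7, 0.5]
finger_gap: 0.0729
```

```bash
python3 plan.py
```

```text
t 17.1 tcp [0.4301 0.1054 0.0703] h -83.4 gap 0.0729 F [0.2 0.7 0.5]
```

>>> drive_tool(
  series=[
    [60,0,0,0,0],
    [60,0,0,0,0],
    [60,0,0,0,0],
    [60,0,0,0,0],
    [60,0,-0.4,0,0],
    [60,0,-0.6,0,0],
    [60,0,-0.8,0,0],
    [60,0,-1,0,0],
    [60,0,-0.6,0,0],
    [60,0,0,0,0],
  ],
)

```text
time: 18.05
tcp_pos: [0.4301, 0.1049, 0.1563]
eef_rot: [0.039, -0.706, 0.706, -0.041]
wrist_force: [0.6, 0.3, -0.5]
finger_gap: 0.0664
```

```bash
python3 plan.py .4765,-.269,.153,-90 .4765,-.269,-.0266,-90
```

```text
t 18.1 tcp [0.4301 0.1049 0.1563] h -83.5 gap 0.0664 F [ 0.6  0.3 -0.5]
(0.4765, -0.269, 0.153, -90.0) yaw 0.82 tx -1.86 ty 0.13 tz 14.96
(0.4765, -0.269, -0.0266, -90.0) yaw -0.00 tx 0.00 ty 7.18 tz 0.00
```

>>> drive_tool(
  series=[
    [60,0,0,0,0.82],
    [60,-0.2,0,1,0],
    [60,-0.2,0,1,0],
    [60,-0.2,0,1,0],
    [60,-0.2,0,1,0],
    [60,-0.2,0,1,0],
    [60,-0.2,0,1,0],
    [60,-0.2,0,1,0],
    [60,-0.2,0,1,0],
    [60,-0.2,0,1,0],
  ],
)

```text
time: 19.05
tcp_pos: [0.473, -0.121, 0.1532]
eef_rot: [-0.001, 0.707, -0.707, -0.001]
wrist_force: [0.4, 0.2, -0.9]
finger_gap: 0.0665
```

>>> drive_tool(
  series=[
    [60,-0.06,0,1,0],
    [60,0,0,1,0],
    [60,0,0,1,0],
    [60,0,0,1,0],
    [60,0,0,1,0],
    [60,0,0.5,0.6,0],
    [60,0,1,0.36,0],
    [60,0,1,0,0],
    [60,0,1,0,0],
    [60,0,1,0,0],
  ],
)

```text
time: 20.05
tcp_pos: [0.4745, -0.268, 0.0393]
eef_rot: [-0.001, 0.708, -0.707, -0.001]
wrist_force: [0.2, 0.1, -0.8]
finger_gap: 0.0666
```

>>> drive_tool(
  series=[
    [60,0,1,0,0],
    [60,0,0.9,0,0],
    [60,0,0.5,0,0],
    [60,0,0.34,0,0],
    [60,0,0,0,0],
    [60,0,0,0,0],
    [85,0,0,0,0],
    [85,0,0,0,0],
    [85,0,0,0,0],
    [85,0,-0.5,0,0],
  ],
)

```text
time: 21.05
tcp_pos: [0.4747, -0.2683, -0.0148]
eef_rot: [-0.001, 0.708, -0.707, -0.001]
wrist_force: [-0.8, 0.2, 0.1]
finger_gap: 0.085
```

```bash
python3 plan.py .4765,-.269,.15,-90 .4295,.1053,.15,-83.4 .4295,.1053,.0695,-83.4
```

```text
t 21.1 tcp [ 0.4747 -0.2683 -0.0148] h -90.0 gap 0.0850 F [-0.8  0.2  0.1]
(0.4765, -0.269, 0.15, -90.0) yaw 0.00 tx -0.07 ty -6.59 tz 0.03
(0.4295, 0.1053, 0.15, -83.4) yaw -0.82 tx 0.15 ty -0.00 tz -15.09
(0.4295, 0.1053, 0.0695, -83.4) yaw -0.00 tx 0.00 ty 3.22 tz 0.00
```

>>> drive_tool(
  series=[
    [85,0,-1,0,0],
    [85,0,-1,0,0],
    [85,0,-1,0,0],
    [85,0,-1,0,0],
    [85,0,-1,0,0],
    [85,0,-1,0,0],
    [85,0,-0.6,0,-0.82],
    [85,0,0,-1,0],
    [85,0,0,-1,0],
    [85,0,0,-1,0],
  ],
)

```text
time: 22.05
tcp_pos: [0.4671, -0.1937, 0.1521]
eef_rot: [0.04, -0.706, 0.706, -0.041]
wrist_force: [0.6, -1.0, 0.6]
finger_gap: 0.0851
```

>>> drive_tool(
  series=[
    [85,0,0,-1,0],
    [85,0,0,-1,0],
    [85,0,0,-1,0],
    [85,0,0,-1,0],
    [85,0,0,-1,0],
    [85,0,0,-1,0],
    [85,0,0,-1,0],
    [85,0,0,-1,0],
    [85,0,0,-1,0],
    [85,0.08,0,-1,0],
  ],
)

```text
time: 23.05
tcp_pos: [0.4367, 0.0547, 0.1519]
eef_rot: [0.04, -0.706, 0.706, -0.041]
wrist_force: [0.3, 0.2, 0.2]
finger_gap: 0.0851
```

>>> drive_tool(
  series=[
    [85,0,0,-1,0],
    [85,0,0,-0.7,0],
    [85,0,0,-0.35,0],
    [85,0,0.5,0,0],
    [85,0,1,0,0],
    [85,0,0.9,0,0],
    [85,0,0.5,0,0],
    [85,0,0.34,0,0],
    [85,0,0,0,0],
    [85,0,0,0,0],
  ],
)

```text
time: 24.05
tcp_pos: [0.4313, 0.1046, 0.0703]
eef_rot: [-0.04, 0.706, -0.706, 0.041]
wrist_force: [-0.2, 0.8, 0.2]
finger_gap: 0.085
```

```bash
python3 plan.py
```

```text
t 24.1 tcp [0.4313 0.1046 0.0703] h -83.4 gap 0.0850 F [-0.2  0.8  0.2]
```

>>> drive_tool(
  series=[
    [60,0,0,0,0],
    [60,0,0,0,0],
    [60,0,0,0,0],
    [60,0,0,0,0],
    [60,0,-0.4,0,0],
    [60,0,-0.6,0,0],
    [60,0,-0.8,0,0],
    [60,0,-1,0,0],
    [60,0,-0.6,0,0],
    [60,0,0,0,0],
  ],
)

```text
time: 25.05
tcp_pos: [0.432, 0.1043, 0.1566]
eef_rot: [0.039, -0.706, 0.706, -0.041]
wrist_force: [1.8, -1.0, -1.7]
finger_gap: 0.0661
```

```bash
python3 plan.py .6065,-.139,.153,-90 .6065,-.139,-.0266,-90
```

```text
t 25.1 tcp [0.432  0.1043 0.1566] h -83.5 gap 0.0661 F [ 1.8 -1.  -1.7]
(0.6065, -0.139, 0.153, -90.0) yaw 0.81 tx -6.98 ty 0.14 tz 9.73
(0.6065, -0.139, -0.0266, -90.0) yaw -0.00 tx 0.00 ty 7.18 tz 0.00
```

>>> drive_tool(
  series=[
    [60,0,0,0,0.81],
    [60,-0.7,0,0.9,0],
    [60,-0.7,0,1,0],
    [60,-0.7,0,1,0],
    [60,-0.7,0,1,0],
    [60,-0.7,0,1,0],
    [60,-0.7,0,1,0],
    [60,-0.7,0,1,0],
    [60,-0.7,0,1,0],
    [60,-0.7,0,1,0],
  ],
)

```text
time: 26.05
tcp_pos: [0.5881, -0.1192, 0.1532]
eef_rot: [0.001, -0.707, 0.707, 0.001]
wrist_force: [0.0, -0.3, -1.1]
finger_gap: 0.0661
```

>>> drive_tool(
  series=[
    [60,-0.68,0,0.8,0],
    [60,0,0,0,0],
    [60,0,0.5,0,0],
    [60,0,1,0,0],
    [60,0,1,0,0],
    [60,0,1,0,0],
    [60,0,1,0,0],
    [60,0,1,0,0],
    [60,0,1,0,0],
    [60,0,0.4,0,0],
  ],
)

```text
time: 27.05
tcp_pos: [0.6022, -0.1356, -0.0212]
eef_rot: [-0.003, 0.708, -0.707, -0.001]
wrist_force: [-1.3, 0.3, 0.3]
finger_gap: 0.0661
```

>>> drive_tool(
  series=[
    [60,0,0.34,0,0],
    [60,0,0,0,0],
    [60,0,0,0,0],
    [60,0,0,0,0],
    [85,0,0,0,0],
    [85,0,0,0,0],
    [85,0,0,0,0],
    [85,0,0,0,0],
    [85,0,0,0,0],
    [85,0,0,0,0],
  ],
)

```text
time: 28.05
tcp_pos: [0.6057, -0.1376, -0.0261]
eef_rot: [0.001, -0.707, 0.707, -0.001]
wrist_force: [-0.2, -0.6, 0.2]
finger_gap: 0.0851
```

```bash
python3 plan.py .6065,-.139,.15,-90 .4290,.1053,.15,-83.4 .4290,.1053,.0695,-83.4
```

```text
t 28.1 tcp [ 0.6057 -0.1376 -0.0261] h -89.9 gap 0.0851 F [-0.2 -0.6  0.2]
(0.6065, -0.139, 0.15, -90.0) yaw 0.01 tx -0.03 ty -7.04 tz 0.06
(0.429, 0.1053, 0.15, -83.4) yaw -0.82 tx 5.93 ty -0.00 tz -10.52
(0.429, 0.1053, 0.0695, -83.4) yaw -0.00 tx 0.00 ty 3.22 tz 0.00
```

>>> drive_tool(
  series=[
    [85,0,-0.5,0,0],
    [85,0,-1,0,0],
    [85,0,-1,0,0],
    [85,0,-1,0,0],
    [85,0,-1,0,0],
    [85,0,-1,0,0],
    [85,0,-1,0,0],
    [85,0,-0.54,0,-0.82],
    [85,0.6,0,-1,0],
    [85,0.6,0,-1,0],
  ],
)

```text
time: 29.05
tcp_pos: [0.5703, -0.0915, 0.1515]
eef_rot: [0.04, -0.706, 0.706, -0.041]
wrist_force: [-0.3, 0.2, -0.2]
finger_gap: 0.0847
```

>>> drive_tool(
  series=[
    [85,0.6,0,-1,0],
    [85,0.6,0,-1,0],
    [85,0.6,0,-1,0],
    [85,0.6,0,-1,0],
    [85,0.6,0,-1,0],
    [85,0.6,0,-1,0],
    [85,0.6,0,-1,0],
    [85,0.5,0,-0.9,0],
    [85,0,0,-0.56,0],
    [85,0,0.5,0,0],
  ],
)

```text
time: 30.05
tcp_pos: [0.43, 0.1075, 0.1393]
eef_rot: [-0.04, 0.706, -0.705, 0.044]
wrist_force: [0.4, -0.1, 0.0]
finger_gap: 0.085
```

>>> drive_tool(
  series=[
    [85,0,1,0,0],
    [85,0,0.9,0,0],
    [85,0,0.5,0,0],
    [85,0,0.32,0,0],
    [85,0,0,0,0],
    [85,0,0,0,0],
    [60,0,0,0,0],
    [60,0,0,0,0],
    [60,0,0,0,0],
    [60,0,0,0,0],
  ],
)

```text
time: 31.05
tcp_pos: [0.4296, 0.1056, 0.07]
eef_rot: [-0.04, 0.706, -0.706, 0.042]
wrist_force: [0.4, 0.9, 1.0]
finger_gap: 0.0662
```

```bash
python3 plan.py
```

```text
t 31.1 tcp [0.4296 0.1056 0.07  ] h -83.3 gap 0.0662 F [0.4 0.9 1. ]
```

>>> drive_tool(
  series=[
    [60,0,-0.4,0,0],
    [60,0,-0.6,0,0],
    [60,0,-0.8,0,0],
    [60,0,-1,0,0],
    [60,0,-0.6,0,0],
    [60,0,0,0,0],
    [60,0,0,0,0],
    [60,0,0,0,0],
    [60,0,0,0,0],
    [60,0,0,0,0.81],
  ],
)

```text
time: 32.05
tcp_pos: [0.4283, 0.105, 0.1536]
eef_rot: [0.001, -0.707, 0.707, 0.0]
wrist_force: [-0.5, -0.1, -1.0]
finger_gap: 0.0665
```

```bash
python3 plan.py .6065,-.269,.153,-90 .6065,-.269,-.0266,-90
```

```text
t 32.0 tcp [0.4283 0.105  0.1536] h -89.9 gap 0.0665 F [-0.5 -0.1 -1. ]
(0.6065, -0.269, 0.153, -90.0) yaw 0.01 tx -7.13 ty 0.03 tz 14.96
(0.6065, -0.269, -0.0266, -90.0) yaw -0.00 tx 0.00 ty 7.18 tz 0.00
```

>>> drive_tool(
  series=[
    [60,-0.4,0,0.9,0],
    [60,-0.5,0,1,0],
    [60,-0.5,0,1,0],
    [60,-0.5,0,1,0],
    [60,-0.5,0,1,0],
    [60,-0.5,0,1,0],
    [60,-0.5,0,1,0],
    [60,-0.5,0,1,0],
    [60,-0.5,0,1,0],
    [60,-0.5,0,1,0],
  ],
)

```text
time: 33.05
tcp_pos: [0.552, -0.1429, 0.1534]
eef_rot: [-0.002, 0.707, -0.707, 0.0]
wrist_force: [-0.9, 0.4, 0.1]
finger_gap: 0.0663
```

>>> drive_tool(
  series=[
    [60,-0.5,0,1,0],
    [60,-0.5,0,1,0],
    [60,-0.5,0,1,0],
    [60,-0.5,0,1,0],
    [60,-0.23,0,0.7,0],
    [60,0,0,0.36,0],
    [60,0,0.5,0,0],
    [60,0,1,0,0],
    [60,0,1,0,0],
    [60,0,1,0,0],
  ],
)

```text
time: 34.05
tcp_pos: [0.6074, -0.2661, 0.065]
eef_rot: [-0.002, 0.708, -0.707, 0.001]
wrist_force: [0.6, 0.4, -1.0]
finger_gap: 0.0665
```

>>> drive_tool(
  series=[
    [60,0,1,0,0],
    [60,0,1,0,0],
    [60,0,0.8,0,0],
    [60,0,0.5,0,0],
    [60,0,0.34,0,0],
    [60,0,0,0,0],
    [85,0,0,0,0],
    [85,0,0,0,0],
    [85,0,0,0,0],
    [85,0,0,0,0],
  ],
)

```text
time: 35.05
tcp_pos: [0.6084, -0.2685, -0.0237]
eef_rot: [0.001, -0.707, 0.707, -0.001]
wrist_force: [-0.0, -0.5, 0.5]
finger_gap: 0.0851
```

```bash
python3 plan.py .6065,-.269,.15,-90 .635,.113,.15,-81 
```

```text
t 35.0 tcp [ 0.6084 -0.2685 -0.0237] h -89.8 gap 0.0851 F [-0.  -0.5  0.5]
(0.6065, -0.269, 0.15, -90.0) yaw 0.02 tx 0.08 ty -6.95 tz 0.02
(0.635, 0.113, 0.15, -81.0) yaw -1.12 tx -3.52 ty -0.00 tz -14.91
```

>>> drive_tool(
  series=[
    [85,0,-0.5,0,0],
    [85,0,-1,0,0],
    [85,0,-1,0,0],
    [85,0,-1,0,0],
    [85,0,-1,0,0],
    [85,0,-1,-0.5,0],
    [85,0,-1,-1,0],
    [85,0,-1,-1,0],
    [85,0,-1,-1,0],
    [85,0,-1,-1,0],
  ],
)

```text
time: 36.05
tcp_pos: [0.6078, -0.1548, 0.2157]
eef_rot: [0.001, -0.707, 0.707, -0.001]
wrist_force: [0.3, 0.8, -0.7]
finger_gap: 0.0848
```

>>> drive_tool(
  series=[
    [85,0,0,-1,0],
    [85,0,0,-1,0],
    [85,0,0,-1,0],
    [85,0,0,-1,0],
    [85,0,0,-1,0],
    [85,0,0,-1,0],
    [85,0,0,-1,0],
    [85,0,0,-1,0],
    [85,0,0,0,0],
    [85,0,0,0,0],
  ],
)

```text
time: 37.05
tcp_pos: [0.6073, 0.0444, 0.2142]
eef_rot: [0.001, -0.707, 0.707, -0.002]
wrist_force: [0.3, -0.2, -0.6]
finger_gap: 0.0849
```

```bash
cat >> h.py <<'E'
def coasters(c,z=.014):
    I=c['pixels'].astype(int); g=I.min(2); m=(g>120).astype(np.uint8)
    u0,v0=pix(c,(.68,-.07,z));u1,v1=pix(c,(.41,-.34,z)); k=np.zeros_like(m)
    cv2.fillPoly(k,[np.array([pix(c,(a,b,z)) for a,b in((.40,-.062),(.68,-.062),(.68,-.344),(.40,-.344))]).astype(np.int32)],1); m&=k
    cs,_=cv2.findContours(m,0,2)
    for q in cs:
        if cv2.contourArea(q)>100:
            M=cv2.moments(q); p=ray(c,M['m10']/M['m00'],M['m01']/M['m00'],z); print('coaster',p.round(4)[:2],cv2.contourArea(q))
E
python3 plan.py; python3 mugs.py | head -4; python3 -c "
from h import *
c=shot('top','t2.png');coasters(c)
s=shot('scene');coasters(s)
cl=search_frame('clip','top');print([(np.round(r['position'],3),round(r['confidence'],2)) for r in cl])
cl=search_frame('clip','scene');print([(np.round(r['position'],3),round(r['confidence'],2)) for r in cl])
"
```

```text
t 37.0 tcp [0.6073 0.0444 0.2142] h -89.8 gap 0.0849 F [ 0.3 -0.2 -0.6]
blue [([0.425, 0.376], 180), ([0.429, 0.368], 150), ([0.425, 0.376], 314)] [(array([0.464, 0.362]), np.float64(-20.0)), (array([0.442, 0.377]), np.float64(2.0))]
yellow [([0.423, 0.275], 187), ([0.417, 0.281], 173), ([0.423, 0.275], 341)] [(array([0.464, 0.272]), np.float64(-4.0)), (array([0.446, 0.282]), np.float64(16.0))]
green [([0.563, 0.396], 183), ([0.557, 0.4], 160), ([0.563, 0.396], 308)] [(array([0.606, 0.407]), np.float64(15.0)), (array([0.602, 0.407]), np.float64(16.0))]
pink [([0.551, 0.266], 181), ([0.549, 0.266], 166), ([0.551, 0.266], 344)] [(array([0.59 , 0.286]), np.float64(27.0)), (array([0.584, 0.292]), np.float64(38.0))]
coaster [ 0.6645 -0.1711] 417.0
coaster [ 0.6122 -0.2694] 753.5
coaster [ 0.605  -0.1401] 617.0
coaster [ 0.4789 -0.2711] 529.5
coaster [ 0.489  -0.1413] 464.0
[(array([0.271, 0.297, 0.039]), 0.98), (array([0.656, 0.127, 0.027]), 0.59), (array([0.428, 0.093, 0.014]), 0.53)]
[(array([0.273, 0.296, 0.029]), 0.87), (array([0.68 , 0.122, 0.024]), 0.81)]
```

View pics/t2.png

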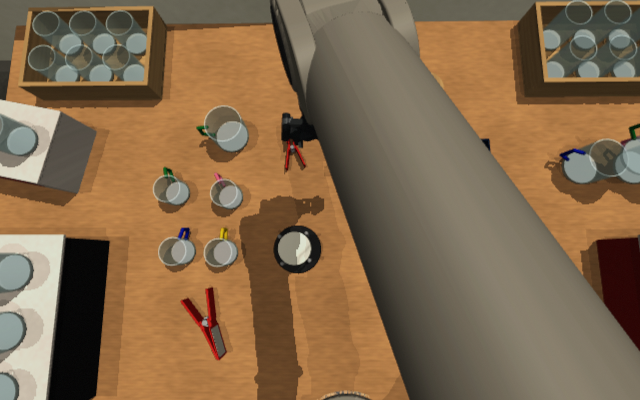

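The arm hides the tray from the top camera, but the scene camera finds all four coasters flat in the tray. The mugs and clip haven't moved: mugs still at (170,190), (226,194), (177,251), (221,251) and clip at (293,150). Next are the mugs, yellow first.

```bash
python3 plan.py .422,.275,.16,-93 .422,.275,.010,-93 .422,.275,.16,-93 .485,-.139,.16,-90 .485,-.139,.026,-90
```

```text
t 37.4 tcp [0.6074 0.043  0.2135] h -89.9 gap 0.0848 F [-0.3 -0.3 -0.6]
(0.422, 0.275, 0.16, -93.0) yaw 0.38 tx 7.89 ty 2.14 tz -8.88
(0.422, 0.275, 0.01, -93.0) yaw -0.00 tx 0.00 ty 6.00 tz 0.00
(0.422, 0.275, 0.16, -93.0) yaw -0.00 tx 0.00 ty -6.00 tz 0.00
(0.485, -0.139, 0.16, -90.0) yaw -0.38 tx -2.52 ty -0.00 tz 16.56
(0.485, -0.139, 0.026, -90.0) yaw -0.00 tx 0.00 ty 5.36 tz 0.00
```

>>> drive_tool(
  series=[
    [85,0,0,0,0.38],
    [85,0.8,0.2,-0.9,0],
    [85,0.9,0.2,-1,0],
    [85,0.9,0.2,-1,0],
    [85,0.9,0.2,-1,0],
    [85,0.9,0.2,-1,0],
    [85,0.9,0.3,-1,0],
    [85,0.9,0.3,-1,0],
    [85,0.9,0.3,-1,0],
    [85,0.79,0.24,-0.98,0],
  ],
  squeeze=35,
)

```text
time: 38.35
tcp_pos: [0.4205, 0.2762, 0.1597]
eef_rot: [-0.018, -0.707, 0.707, 0.018]
wrist_force: [0.6, 0.4, 0.7]
finger_gap: 0.0847
```

>>> drive_tool(
  series=[
    [85,0,0,0,0],
    [85,0,0,0,0],
    [85,0,0.6,0,0],
    [85,0,1,0,0],
    [85,0,1,0,0],
    [85,0,0.4,0,0],
    [85,0,0,0,0],
    [85,0,0,0,0],
    [85,0,0,0,0],
    [85,0,0,0,0],
  ],
)

```text
time: 39.35
tcp_pos: [0.4222, 0.2762, 0.086]
eef_rot: [0.018, 0.707, -0.707, -0.017]
wrist_force: [0.6, -0.0, -0.2]
finger_gap: 0.0846
```

```bash
python3 plan.py .422,.275,.010,-93; python3 -c "
from h import *
s=shot('scene')
cv2.imwrite('pics/y1.png',cv2.resize(s['pixels'][90:230,310:450,::-1],(600,600),interpolation=2))"
```

```text
t 39.4 tcp [0.4222 0.2762 0.086 ] h -92.9 gap 0.0846 F [ 0.6 -0.  -0.2]
(0.422, 0.275, 0.01, -93.0) yaw 0.01 tx 0.01 ty 3.04 tz 0.05
```

View pics/y1.png

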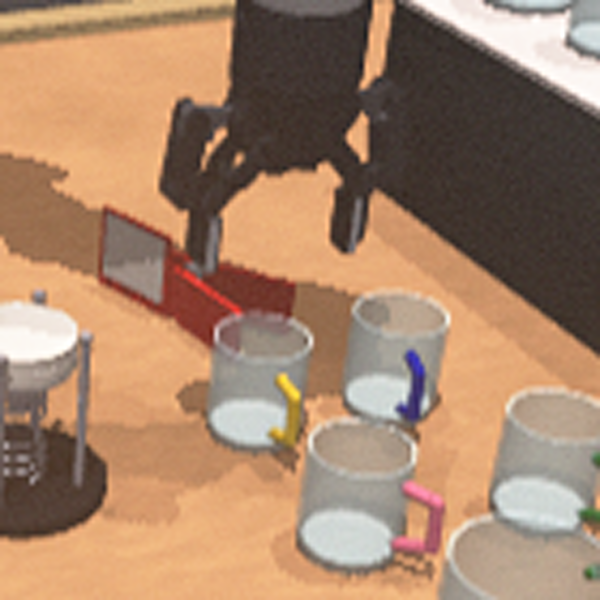

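Gripper hovers over the yellow mug at (262,380), and the right finger has room beside the blue mug at (395,355). Descending and gripping.

>>> drive_tool(
  series=[
    [85,0,0.5,0,0],
    [85,0,0.8,0,0],
    [85,0,0.8,0,0],
    [85,0,0.5,0,0],
    [85,0,0.4,0,0],
    [85,0,0,0,0],
    [55,0,0,0,0],
    [55,0,0,0,0],
    [55,0,0,0,0],
    [55,0,0,0,0],
  ],
)

```text
time: 40.4
tcp_pos: [0.422, 0.2761, 0.0108]
eef_rot: [0.018, 0.707, -0.707, -0.017]
wrist_force: [-1.6, -0.8, 6.9]
finger_gap: 0.0615
```

```bash
python3 plan.py
```

```text
t 40.4 tcp [0.422  0.2761 0.0108] h -92.9 gap 0.0615 F [-1.6 -0.8  6.9]
```

>>> drive_tool(
  series=[
    [55,0,0,0,0],
    [55,0,-0.4,0,0],
    [55,0,-0.8,0,0],
    [55,0,-1,0,0],
    [55,0,-1,0,0],
    [55,0,-1,0,0],
    [55,0,-1,0,0],
    [55,0,-0.8,0,0],
    [55,0,0,0,0],
    [55,0,0,0,-0.38],
  ],
)

```text
time: 41.4
tcp_pos: [0.4215, 0.2757, 0.1603]
eef_rot: [-0.001, 0.707, -0.707, 0.002]
wrist_force: [-1.0, -0.4, -2.2]
finger_gap: 0.0617
```

```bash
python3 plan.py .485,-.139,.16,-90 .485,-.139,.026,-90
```

```text
t 41.4 tcp [0.4215 0.2757 0.1603] h -89.8 gap 0.0617 F [-1.  -0.4 -2.2]
(0.485, -0.139, 0.16, -90.0) yaw 0.03 tx -2.54 ty 0.01 tz 16.59
(0.485, -0.139, 0.026, -90.0) yaw -0.00 tx 0.00 ty 5.36 tz 0.00
```

>>> drive_tool(
  series=[
    [55,-0.1,0,0.6,0],
    [55,-0.2,0,1,0],
    [55,-0.2,0,1,0],
    [55,-0.2,0,1,0],
    [55,-0.2,0,1,0],
    [55,-0.2,0,1,0],
    [55,-0.2,0,1,0],
    [55,-0.2,0,1,0],
    [55,-0.2,0,1,0],
    [55,-0.2,0,1,0],
  ],
)

```text
time: 42.4
tcp_pos: [0.469, 0.0347, 0.1591]
eef_rot: [0.002, -0.707, 0.707, -0.001]
wrist_force: [0.5, 0.5, -1.2]
finger_gap: 0.0616
```

>>> drive_tool(
  series=[
    [55,-0.2,0,1,0],
    [55,-0.2,0,1,0],
    [55,-0.2,0,1,0],
    [55,-0.04,0,1,0],
    [55,0,0,1,0],
    [55,0,0,1,0],
    [55,0,0,0.6,0],
    [55,0,0,0.39,0],
    [55,0,0,0,0],
    [55,0,0.6,0,0],
  ],
)

```text
time: 43.4
tcp_pos: [0.4876, -0.1383, 0.146]
eef_rot: [0.0, -0.707, 0.707, -0.002]
wrist_force: [0.7, 0.5, -2.1]
finger_gap: 0.0616
```

>>> drive_tool(
  series=[
    [55,0,1,0,0],
    [55,0,1,0,0],
    [55,0,1,0,0],
    [55,0,0.8,0,0],
    [55,0,0.5,0,0],
    [55,0,0.2,0,0],
    [55,0,0.1,0,0],
    [55,0,0,0,0],
    [55,0,0,0,0],
    [55,0,0,0,0],
  ],
)

```text
time: 44.4
tcp_pos: [0.4868, -0.1389, 0.0307]
eef_rot: [0.0, -0.707, 0.707, -0.001]
wrist_force: [-0.4, -0.2, -0.6]
finger_gap: 0.0616
```

```bash
python3 plan.py .485,-.139,.026,-90
```

```text
t 44.4 tcp [ 0.4868 -0.1389  0.0307] h -89.8 gap 0.0616 F [-0.4 -0.2 -0.6]
(0.485, -0.139, 0.026, -90.0) yaw 0.02 tx 0.07 ty 0.19 tz 0.00
```

>>> drive_tool(
  series=[
    [55,0.06,0.1,0,0],
    [55,0,0.08,0,0],
    [55,0,0,0,0],
    [55,0,0,0,0],
    [66,0,0,0,0],
    [75,0,0,0,0],
    [85,0,0,0,0],
    [85,0,0,0,0],
    [85,0,-0.4,0,0],
    [85,0,-0.8,0,0],
  ],
)

```text
time: 45.4
tcp_pos: [0.4836, -0.1385, 0.0552]
eef_rot: [-0.002, 0.707, -0.707, 0.0]
wrist_force: [0.1, -0.3, -0.1]
finger_gap: 0.0851
```

>>> drive_tool(
  series=[
    [85,0,-1,0,0],
    [85,0,-1,0,0],
    [85,0,-1,0,0],
    [85,0,-1,0,0],
    [85,0,-0.4,-0.6,0],
    [85,0,0,-1,0],
    [85,0,0,-1,0],
    [85,0,0,-1,0],
    [85,0,0,-1,0],
    [85,0,0,-1,0],
  ],
)

```text
time: 46.4
tcp_pos: [0.4835, 0.0034, 0.1652]
eef_rot: [-0.002, 0.707, -0.707, 0.001]
wrist_force: [0.6, 0.1, -0.3]
finger_gap: 0.0849
```

```bash
python3 plan.py .551,.266,.16,-62 .551,.266,.010,-62; python3 -c "
from h import *
s=shot('scene');print(mugfit([s],.485,-.139,.014)); print(mugfit([s],.551,.266),mugfit([s],.426,.372),mugfit([s],.563,.396))
print(handle(s,'yellow',.487,-.139,.051));coasters(s)"
```

```text
t 46.4 tcp [0.4835 0.0034 0.1652] h -89.8 gap 0.0849 F [ 0.6  0.1 -0.3]
(0.551, 0.266, 0.16, -62.0) yaw -3.47 tx -7.32 ty 0.21 tz -8.01
(0.551, 0.266, 0.01, -62.0) yaw -0.00 tx 0.00 ty 6.00 tz 0.00
(array([ 0.479, -0.141]), np.float32(183.94589))
(array([0.543, 0.274]), np.float32(186.59749)) (array([0.416, 0.38 ]), np.float32(150.43344)) (array([0.555, 0.402]), np.float32(163.83339))
(array([ 0.49984625, -0.13858086]), np.float64(1.8687293799902214))
coaster [ 0.6647 -0.1712] 411.0
coaster [ 0.612  -0.2696] 744.0
coaster [ 0.605  -0.1399] 622.0
coaster [ 0.4784 -0.271 ] 514.5
coaster [ 0.463  -0.1411] 516.5
```

>>> drive_tool(
  series=[
    [85,0,0,0,-0.87],
    [85,0,0,0,-0.87],
    [85,0,0,0,-0.87],
    [85,0,0.2,0,-0.86],
    [85,-0.7,0,-0.8,0],
    [85,-0.9,0,-1,0],
    [85,-0.9,0,-1,0],
    [85,-0.9,0,-1,0],
    [85,-0.9,0,-1,0],
    [85,-0.9,0,-1,0],
  ],
)

```text
time: 47.45
tcp_pos: [0.5304, 0.1924, 0.1601]
eef_rot: [-0.171, 0.686, -0.686, 0.171]
wrist_force: [0.0, -0.0, 0.0]
finger_gap: 0.0849
```

>>> drive_tool(
  series=[
    [85,-0.9,0,-1,0],
    [85,-0.9,0,-0.9,0],
    [85,-0.32,0,-0.31,0],
    [85,0,0,0,0],
    [85,0,0.6,0,0],
    [85,0,1,0,0],
    [85,0,1,0,0],
    [85,0,0.4,0,0],
    [85,0,0,0,0],
    [85,0,0,0,0],
  ],
)

```text
time: 48.45
tcp_pos: [0.5525, 0.2633, 0.0859]
eef_rot: [0.17, -0.686, 0.686, -0.17]
wrist_force: [0.5, -0.8, -0.7]
finger_gap: 0.0847
```

```bash
python3 plan.py .551,.266,.010,-62; python3 -c "
from h import *
c=shot('top');s=shot('scene');print(mugfit([c],.551,.266),mugfit([s],.551,.266),mugfit([c,s],.551,.266))"
```

```text
t 48.5 tcp [0.5525 0.2633 0.0859] h -62.1 gap 0.0847 F [ 0.5 -0.8 -0.7]
(0.551, 0.266, 0.01, -62.0) yaw -0.02 tx 0.00 ty 3.04 tz -0.13
(array([0.565, 0.262]), np.float32(81.69331)) (array([0.545, 0.272]), np.float32(206.4087)) (array([0.545, 0.27 ]), np.float32(259.9375))
```

>>> drive_tool(
  series=[
    [85,0,0.5,-0.12,0],
    [85,0,0.8,0,0],
    [85,0,0.8,0,0],
    [85,0,0.5,0,0],
    [85,0,0.4,0,0],
    [85,0,0,0,0],
    [55,0,0,0,0],
    [55,0,0,0,0],
    [55,0,0,0,0],
    [55,0,0,0,0],
  ],
)

```text
time: 49.55
tcp_pos: [0.5515, 0.2671, 0.0116]
eef_rot: [-0.17, 0.686, -0.686, 0.171]
wrist_force: [-0.5, -0.2, 5.9]
finger_gap: 0.0615
```

```bash
python3 plan.py
```

```text
t 49.5 tcp [0.5515 0.2671 0.0116] h -62.1 gap 0.0615 F [-0.5 -0.2  5.9]
```

>>> drive_tool(
  series=[
    [55,0,0,0,0],
    [55,0,-0.4,0,0],
    [55,0,-0.8,0,0],
    [55,0,-1,0,0],
    [55,0,-1,0,0],
    [55,0,-1,0,0],
    [55,0,-1,0,0.8],
    [55,0,-0.8,0,0.9],
    [55,0,0,0,0.9],
    [55,0,0,0,0.9],
  ],
)

```text
time: 50.55
tcp_pos: [0.551, 0.2664, 0.1617]
eef_rot: [0.003, 0.707, -0.707, -0.002]
wrist_force: [-0.7, 0.7, -2.4]
finger_gap: 0.0618
```

```bash
python3 plan.py .602,-.137,.16,-90 .602,-.137,.026,-90
```

```text
t 50.5 tcp [0.551  0.2664 0.1617] h -90.4 gap 0.0618 F [-0.7  0.7 -2.4]
(0.602, -0.137, 0.16, -90.0) yaw -0.05 tx -2.04 ty 0.07 tz 16.14
(0.602, -0.137, 0.026, -90.0) yaw -0.00 tx 0.00 ty 5.36 tz 0.00
```

>>> drive_tool(
  series=[
    [55,-0.14,0,0.6,-0.05],
    [55,-0.2,0,1,0],
    [55,-0.2,0,1,0],
    [55,-0.2,0,1,0],
    [55,-0.2,0,1,0],
    [55,-0.2,0,1,0],
    [55,-0.2,0,1,0],
    [55,-0.2,0,1,0],
    [55,-0.2,0,1,0],
    [55,-0.2,0,1,0],
  ],
)

```text
time: 51.55
tcp_pos: [0.6002, 0.0256, 0.1607]
eef_rot: [0.002, -0.707, 0.707, -0.002]
wrist_force: [0.8, -0.3, -1.9]
finger_gap: 0.0616
```

>>> drive_tool(
  series=[
    [55,-0.2,0,1,0],
    [55,-0.1,0,1,0],
    [55,0,0,1,0],
    [55,0,0,1,0],
    [55,0,0,1,0],
    [55,0,0,0.9,0],
    [55,0,0,0.6,0],
    [55,0,0,0.04,0],
    [55,0,0,0,0],
    [55,0,0.6,0,0],
  ],
)

```text
time: 52.55
tcp_pos: [0.6109, -0.1349, 0.1471]
eef_rot: [-0.001, 0.707, -0.707, 0.004]
wrist_force: [-0.5, 0.5, -1.6]
finger_gap: 0.0617
```

>>> drive_tool(
  series=[
    [55,0,1,0,0],
    [55,0,1,0,0],
    [55,0,1,0,0],
    [55,0,0.8,0,0],
    [55,0,0.5,0,0],
    [55,0,0.2,0,0],
    [55,0,0.1,0,0],
    [55,0,0,0,0],
    [55,0,0,0,0],
    [55,0,0,0,0],
  ],
)

```text
time: 53.55
tcp_pos: [0.6096, -0.1369, 0.0314]
eef_rot: [0.001, -0.707, 0.707, -0.003]
wrist_force: [-0.4, -0.5, -1.3]
finger_gap: 0.0616
```

```bash
python3 plan.py .602,-.137,.026,-90
```

```text
t 53.5 tcp [ 0.6096 -0.1369  0.0314] h -89.7 gap 0.0616 F [-0.4 -0.5 -1.3]
(0.602, -0.137, 0.026, -90.0) yaw 0.04 tx 0.31 ty 0.21 tz 0.01
```

>>> drive_tool(
  series=[
    [55,0.28,0,0,0],
    [55,0,0,0,0],
    [55,0,0.12,0,0],
    [55,0,0.07,0,0],
    [55,0,0,0,0],
    [55,0,0,0,0],
    [66,0,0,0,0],
    [75,0,0,0,0],
    [85,0,0,0,0],
    [85,0,0,0,0],
  ],
)

```text
time: 54.55
tcp_pos: [0.6021, -0.1367, 0.0257]
eef_rot: [-0.002, 0.707, -0.707, 0.002]
wrist_force: [0.2, -0.5, 0.3]
finger_gap: 0.0853
```

```bash
python3 plan.py .602,-.137,.16,-90 .425,.374,.16,-108 .425,.374,.010,-108 .425,.374,.16,-108 .475,-.269,.16,-90
```

```text
t 54.5 tcp [ 0.6021 -0.1367  0.0257] h -89.7 gap 0.0853 F [ 0.2 -0.5  0.3]
(0.602, -0.137, 0.16, -90.0) yaw 0.04 tx 0.00 ty -5.37 tz 0.01
(0.425, 0.374, 0.16, -108.0) yaw 2.25 tx 13.05 ty -0.00 tz -17.25
(0.425, 0.374, 0.01, -108.0) yaw -0.00 tx 0.00 ty 6.00 tz 0.00
(0.425, 0.374, 0.16, -108.0) yaw -0.00 tx 0.00 ty -6.00 tz 0.00
(0.475, -0.269, 0.16, -90.0) yaw -2.25 tx -2.00 ty -0.00 tz 25.72
```

>>> drive_tool(
  series=[
    [85,0,-0.5,0,0],
    [85,0,-1,0,0],
    [85,0,-1,0,0],
    [85,0,-1,0,0],
    [85,0,-1,0,0.75],
    [85,0,-0.9,0,0.75],
    [85,0,0,0,0.8],
    [85,0.6,0,-0.8,0],
    [85,0.75,0,-1,0],
    [85,0.75,0,-1,0],
  ],
)

```text
time: 55.55
tcp_pos: [0.5736, -0.0532, 0.1618]
eef_rot: [0.112, 0.698, -0.698, -0.111]
wrist_force: [0.0, 0.7, -0.6]
finger_gap: 0.0847
```

>>> drive_tool(
  series=[
    [85,0.75,0,-1,0],
    [85,0.75,0,-1,0],
    [85,0.75,0,-1,0],
    [85,0.75,0,-1,0],
    [85,0.75,0,-1,0],
    [85,0.75,0,-1,0],
    [85,0.75,0,-1,0],
    [85,0.75,0,-1,0],
    [85,0.75,0,-1,0],
    [85,0.75,0,-1,0],
  ],
)

```text
time: 56.55
tcp_pos: [0.4727, 0.2432, 0.1618]
eef_rot: [0.111, 0.699, -0.698, -0.111]
wrist_force: [0.7, 0.4, 0.5]
finger_gap: 0.0848
```

>>> drive_tool(
  series=[
    [85,0.75,0,-1,0],
    [85,0.75,0,-1,0],
    [85,0.75,0,-1,0],
    [85,0.75,0,-0.9,0],
    [85,0.45,0,-0.55,0],
    [85,0,0,0,0],
    [85,0,0.6,0,0],
    [85,0,1,0,0],
    [85,0,1,0,0],
    [85,0,0.4,0,0],
  ],
)

```text
time: 57.55
tcp_pos: [0.4255, 0.3719, 0.0841]
eef_rot: [-0.111, -0.697, 0.699, 0.112]
wrist_force: [-0.4, -0.8, 0.6]
finger_gap: 0.085
```

```bash
python3 plan.py .425,.374,.010,-108; python3 -c "
from h import *
s=shot('scene');print(mugfit([s],.425,.374));coasters(s);print(handle(s,'blue',.425,.374))"
```

```text
t 57.5 tcp [0.4255 0.3719 0.0841] h -108.2 gap 0.0850 F [-0.4 -0.8  0.6]
(0.425, 0.374, 0.01, -108.0) yaw -0.02 tx 0.05 ty 2.96 tz -0.07
(array([0.417, 0.378]), np.float32(184.64859))
coaster [ 0.6648 -0.1714] 406.0
coaster [ 0.6117 -0.2695] 738.5
coaster [ 0.4783 -0.2711] 511.5
coaster [ 0.531  -0.1351] 1598.5
(array([0.44451528, 0.37543542]), np.float64(4.206726384004277))
```

>>> drive_tool(
  series=[
    [85,0.05,0.5,-0.05,0],
    [85,0,0.8,0,0],
    [85,0,0.8,0,0],
    [85,0,0.5,0,0],
    [85,0,0.36,0,0],
    [85,0,0,0,0],
    [55,0,0,0,0],
    [55,0,0,0,0],
    [55,0,0,0,0],
    [55,0,0,0,0],
  ],
)

```text
time: 58.6
tcp_pos: [0.4253, 0.3764, 0.0129]
eef_rot: [0.111, 0.699, -0.698, -0.111]
wrist_force: [-0.5, -1.6, 5.7]
finger_gap: 0.0616
```

```bash
python3 plan.py
```

```text
t 58.6 tcp [0.4253 0.3764 0.0129] h -108.1 gap 0.0616 F [-0.5 -1.6  5.7]
```

>>> drive_tool(
  series=[
    [55,0,0,0,0],
    [55,0,-0.4,0,0],
    [55,0,-0.8,0,0],
    [55,0,-1,0,0],
    [55,0,-1,0,0],
    [55,0,-1,0,0],
    [55,0,-1,0,0],
    [55,0,-0.8,0,-0.7],
    [55,0,0,0,-0.8],
    [55,0,0,0,-0.75],
  ],
)

```text
time: 59.6
tcp_pos: [0.4252, 0.3763, 0.1634]
eef_rot: [-0.0, 0.708, -0.707, 0.002]
wrist_force: [0.0, 0.3, -1.4]
finger_gap: 0.0619
```

```bash
python3 plan.py .475,-.269,.16,-90 .475,-.269,.026,-90
```

```text
t 59.6 tcp [0.4252 0.3763 0.1634] h -89.8 gap 0.0619 F [ 0.   0.3 -1.4]
(0.475, -0.269, 0.16, -90.0) yaw 0.02 tx -1.99 ty 0.14 tz 25.81
(0.475, -0.269, 0.026, -90.0) yaw -0.00 tx 0.00 ty 5.36 tz 0.00
```

>>> drive_tool(
  series=[
    [55,0,0,0.6,0],
    [55,-0.1,0,1,0],
    [55,-0.1,0,1,0],
    [55,-0.1,0,1,0],
    [55,-0.1,0,1,0],
    [55,-0.1,0,1,0],
    [55,-0.1,0,1,0],
    [55,-0.1,0,1,0],
    [55,-0.1,0,1,0],
    [55,-0.1,0,1,0],
  ],
)

```text
time: 60.6
tcp_pos: [0.4464, 0.1337, 0.1619]
eef_rot: [-0.002, -0.707, 0.707, 0.002]
wrist_force: [0.4, 0.4, -0.4]
finger_gap: 0.0614
```

>>> drive_tool(
  series=[
    [55,-0.1,0,1,0],
    [55,-0.1,0,1,0],
    [55,-0.1,0,1,0],
    [55,-0.1,0,1,0],
    [55,-0.1,0,1,0],
    [55,-0.1,0,1,0],
    [55,-0.1,0,1,0],
    [55,-0.1,0,1,0],
    [55,-0.1,0,1,0],
    [55,-0.1,0,1,0],
  ],
)

```text
time: 61.6
tcp_pos: [0.4706, -0.1158, 0.1619]
eef_rot: [0.002, 0.707, -0.707, -0.002]
wrist_force: [0.4, 0.3, -1.2]
finger_gap: 0.0615
```

>>> drive_tool(
  series=[
    [55,0,0,1,0],
    [55,0,0,1,0],
    [55,0,0,1,0],
    [55,0,0,1,0],
    [55,0,0,1,0],
    [55,0,0,0.8,0],
    [55,0,0,0.41,0],
    [55,0,0,0,0],
    [55,0,0.6,0,0],
    [55,0,1,0,0],
  ],
)

```text
time: 62.6
tcp_pos: [0.4728, -0.2685, 0.1229]
eef_rot: [-0.002, -0.707, 0.707, -0.001]
wrist_force: [0.9, -0.7, -2.1]
finger_gap: 0.0618
```

>>> drive_tool(
  series=[
    [55,0,1,0,0],
    [55,0,1,0,0],
    [55,0,0.8,0,0],
    [55,0,0.5,0,0],
    [55,0,0.2,0,0],
    [55,0,0.1,0,0],
    [55,0,0,0,0],
    [55,0,0,0,0],
    [55,0,0,0,0],
    [55,0,0,0,0],
  ],
)

```text
time: 63.6
tcp_pos: [0.4718, -0.2695, 0.0322]
eef_rot: [-0.001, -0.707, 0.707, 0.0]
wrist_force: [-0.4, -0.0, -1.6]
finger_gap: 0.0619
```

```bash
python3 plan.py .475,-.269,.028,-90
```

```text
t 63.6 tcp [ 0.4718 -0.2695  0.0322] h -90.1 gap 0.0619 F [-0.4 -0.  -1.6]
(0.475, -0.269, 0.028, -90.0) yaw -0.01 tx -0.13 ty 0.17 tz -0.02
```

>>> drive_tool(
  series=[
    [55,-0.13,0,0,0],
    [55,0,0,0,0],
    [55,0,0.1,0,0],
    [55,0,0.07,0,0],
    [55,0,0,0,0],
    [55,0,0,0,0],
    [66,0,0,0,0],
    [75,0,0,0,0],
    [85,0,0,0,0],
    [85,0,0,0,0],
  ],
)

```text
time: 64.6
tcp_pos: [0.4749, -0.2693, 0.0276]
eef_rot: [-0.001, -0.707, 0.707, 0.0]
wrist_force: [0.2, 0.9, -0.9]
finger_gap: 0.0849
```

```bash
python3 plan.py .475,-.269,.16,-90 .563,.396,.16,-75
```

```text
t 64.6 tcp [ 0.4749 -0.2693  0.0276] h -90.1 gap 0.0849 F [ 0.2  0.9 -0.9]
(0.475, -0.269, 0.16, -90.0) yaw -0.01 tx -0.01 ty -5.30 tz -0.01
(0.563, 0.396, 0.16, -75.0) yaw -1.88 tx -10.28 ty -0.00 tz -24.78
```

>>> drive_tool(
  series=[
    [85,0,-0.5,0,0],
    [85,0,-1,0,0],
    [85,0,-1,0,0],
    [85,0,-1,0,0],
    [85,0,-1,0,-0.9],
    [85,0,-0.8,0,-0.98],
    [85,-0.3,0,-0.8,0],
    [85,-0.42,0,-1,0],
    [85,-0.42,0,-1,0],
    [85,-0.42,0,-1,0],
  ],
)

```text
time: 65.6
tcp_pos: [0.488, -0.1666, 0.1611]
eef_rot: [0.092, -0.701, 0.701, -0.092]
wrist_force: [0.1, -0.0, -0.4]
finger_gap: 0.0851
```

>>> drive_tool(
  series=[
    [85,-0.42,0,-1,0],
    [85,-0.42,0,-1,0],
    [85,-0.42,0,-1,0],
    [85,-0.42,0,-1,0],
    [85,-0.42,0,-1,0],
    [85,-0.42,0,-1,0],
    [85,-0.42,0,-1,0],
    [85,-0.42,0,-1,0],
    [85,-0.42,0,-1,0],
    [85,-0.42,0,-1,0],
  ],
)

```text
time: 66.6
tcp_pos: [0.5249, 0.1022, 0.161]
eef_rot: [0.092, -0.701, 0.701, -0.092]
wrist_force: [-0.1, -0.8, -0.9]
finger_gap: 0.0849
```

>>> drive_tool(
  series=[
    [85,-0.42,0,-1,0],
    [85,-0.42,0,-1,0],
    [85,-0.42,0,-1,0],
    [85,-0.42,0,-1,0],
    [85,-0.42,0,-1,0],
    [85,-0.42,0,-1,0],
    [85,-0.42,0,-1,0],
    [85,-0.42,0,-1,0],
    [85,-0.42,0,-1,0],
    [85,-0.42,0,-1,0],
  ],
)

```text
time: 67.6
tcp_pos: [0.5618, 0.3707, 0.161]
eef_rot: [0.092, -0.701, 0.701, -0.092]
wrist_force: [0.7, 0.7, 0.5]
finger_gap: 0.0849
```

>>> drive_tool(
  series=[
    [85,-0.32,0,-0.6,0],
    [85,0,0,-0.38,0],
    [85,0,0,0,0],
    [85,0,0.6,0,0],
    [85,0,1,0,0],
    [85,0,1,0,0],
    [85,0,0.4,0,0],
    [85,0,0,0,0],
    [85,0,0,0,0],
    [85,0,0,0,0],
  ],
)

```text
time: 68.6
tcp_pos: [0.5639, 0.396, 0.0864]
eef_rot: [-0.091, 0.701, -0.701, 0.093]
wrist_force: [-0.4, -0.0, 0.0]
finger_gap: 0.0852
```

```bash
python3 plan.py .563,.396,.010,-75; python3 -c "
from h import *
s=shot('scene','g5.png');print(mugfit([s],.563,.396));print(handle(s,'green',.563,.396))"
```

```text
t 68.6 tcp [0.5639 0.396  0.0864] h -75.1 gap 0.0852 F [-0.4 -0.   0. ]
(0.563, 0.396, 0.01, -75.0) yaw -0.01 tx 0.03 ty 3.06 tz -0.01
(array([0.555, 0.4  ]), np.float32(199.8704))
(array([0.59864484, 0.4089631 ]), np.float64(19.985011414568202))
```

View pics/g5.png

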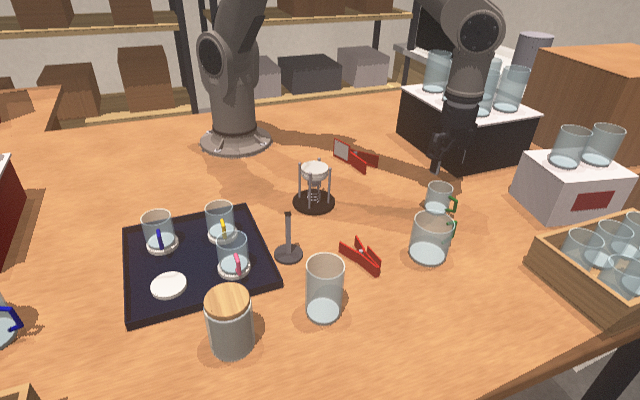

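Three mugs are upright on their coasters (158,232), (219,221), (234,255), handles toward the camera/front; the bare coaster is at (168,285). The gripper is over the green mug (440,195).

>>> drive_tool(
  series=[
    [85,0,0.5,0,0],
    [85,0,0.8,0,0],
    [85,0,0.8,0,0],
    [85,0,0.5,0,0],
    [85,0,0.4,0,0],
    [85,0,0,0,0],
    [55,0,0,0,0],
    [55,0,0,0,0],
    [55,0,0,0,0],
    [55,0,0,0,0],
  ],
)

```text
time: 69.65
tcp_pos: [0.5639, 0.3961, 0.0112]
eef_rot: [-0.091, 0.701, -0.701, 0.093]
wrist_force: [0.9, -0.6, 4.8]
finger_gap: 0.0616
```

```bash
python3 plan.py
```

```text
t 69.7 tcp [0.5639 0.3961 0.0112] h -75.0 gap 0.0616 F [ 0.9 -0.6  4.8]
```

>>> drive_tool(
  series=[
    [55,0,0,0,0],
    [55,0,-0.4,0,0],
    [55,0,-0.8,0,0],
    [55,0,-1,0,0],
    [55,0,-1,0,0],
    [55,0,-1,0,0],
    [55,0,-1,0,0],
    [55,0,-0.8,0,0.9],
    [55,0,0,0,0.97],
    [55,0,0,0,0],
  ],
)

```text
time: 70.65
tcp_pos: [0.5628, 0.3957, 0.1609]
eef_rot: [0.001, 0.707, -0.707, -0.0]
wrist_force: [-0.5, 0.0, -2.4]
finger_gap: 0.0617
```

```bash
python3 plan.py .609,-.269,.16,-90 .609,-.269,.026,-90
```

```text
t 70.7 tcp [0.5628 0.3957 0.1609] h -90.0 gap 0.0617 F [-0.5  0.  -2.4]
(0.609, -0.269, 0.16, -90.0) yaw -0.01 tx -1.85 ty 0.03 tz 26.59
(0.609, -0.269, 0.026, -90.0) yaw -0.00 tx 0.00 ty 5.36 tz 0.00
```

>>> drive_tool(
  series=[
    [55,0,0,0.6,0],
    [55,-0.1,0,1,0],
    [55,-0.1,0,1,0],
    [55,-0.1,0,1,0],
    [55,-0.1,0,1,0],
    [55,-0.1,0,1,0],
    [55,-0.1,0,1,0],
    [55,-0.1,0,1,0],
    [55,-0.1,0,1,0],
    [55,-0.1,0,1,0],
  ],
)

```text
time: 71.65
tcp_pos: [0.5846, 0.1528, 0.1591]
eef_rot: [0.002, -0.707, 0.708, -0.0]
wrist_force: [-0.7, 0.3, -1.4]
finger_gap: 0.0616
```

>>> drive_tool(
  series=[
    [55,-0.1,0,1,0],
    [55,-0.1,0,1,0],
    [55,-0.1,0,1,0],
    [55,-0.1,0,1,0],
    [55,-0.1,0,1,0],
    [55,-0.1,0,1,0],
    [55,-0.1,0,1,0],
    [55,-0.1,0,1,0],
    [55,-0.1,0,1,0],
    [55,0,0,1,0],
  ],
)

```text
time: 72.65
tcp_pos: [0.6067, -0.0966, 0.1591]
eef_rot: [0.002, -0.707, 0.707, -0.0]
wrist_force: [-0.2, -0.5, -2.1]
finger_gap: 0.0611
```

>>> drive_tool(
  series=[
    [55,0,0,1,0],
    [55,0,0,1,0],
    [55,0,0,1,0],
    [55,0,0,1,0],
    [55,0,0,1,0],
    [55,0,0,1,0],
    [55,0,0,0.6,0],
    [55,0,0,0.39,0],
    [55,0,0.6,0,0],
    [55,0,1,0,0],
  ],
)

```text
time: 73.65
tcp_pos: [0.6094, -0.2684, 0.1203]
eef_rot: [-0.001, -0.707, 0.707, -0.002]
wrist_force: [-0.0, 0.9, -1.5]
finger_gap: 0.0619
```

>>> drive_tool(
  series=[
    [55,0,1,0,0],
    [55,0,1,0,0],
    [55,0,0.8,0,0],
    [55,0,0.5,0,0],
    [55,0,0.2,0,0],
    [55,0,0.05,0,0],
    [55,0,0,0,0],
    [55,0,0,0,0],
    [55,0,0,0,0],
    [55,0,0,0,0],
  ],
)

```text
time: 74.65
tcp_pos: [0.6085, -0.2694, 0.0319]
eef_rot: [-0.0, -0.707, 0.707, -0.0]
wrist_force: [0.5, 0.0, -2.4]
finger_gap: 0.0618
```

```bash
python3 plan.py .609,-.269,.026,-90
```

```text
t 74.7 tcp [ 0.6085 -0.2694  0.0319] h -90.0 gap 0.0618 F [ 0.5  0.  -2.4]
(0.609, -0.269, 0.026, -90.0) yaw 0.00 tx -0.02 ty 0.23 tz -0.02
```

Release, lift, and move to near the clip for a clear look.

>>> drive_tool(
  series=[
    [55,0,0.13,0,0],
    [55,0,0.09,0,0],
    [55,0,0,0,0],
    [55,0,0,0,0],
    [66,0,0,0,0],
    [75,0,0,0,0],
    [85,0,0,0,0],
    [85,0,0,0,0],
    [85,0,-0.4,0,0],
    [85,0,-0.8,0,0],
  ],
)

```text
time: 75.65
tcp_pos: [0.6069, -0.2687, 0.055]
eef_rot: [-0.001, 0.707, -0.707, -0.001]
wrist_force: [0.3, -0.8, 0.1]
finger_gap: 0.0849
```

>>> drive_tool(
  series=[
    [85,0,-1,0,0],
    [85,0,-1,0,0],
    [85,0,-1,0,0],
    [85,0,-1,0,0],
    [85,0,-1,0,0],
    [85,0,-1,0,0],
    [85,0,-1,0,0],
    [85,0,0,0,0],
    [85,0,0,0,0],
    [85,0,0,0,0],
  ],
)

```text
time: 76.65
tcp_pos: [0.6075, -0.2689, 0.23]
eef_rot: [-0.001, 0.707, -0.707, -0.0]
wrist_force: [-0.5, 0.5, -0.3]
finger_gap: 0.0854
```

```bash
python3 - <<'E'
from h import *
c=shot('top');s=shot('scene')
from plan import now; now()
I=c['pixels'].astype(int)
m=((I[:,:,0]>110)&(I[:,:,1]<75)&(I[:,:,2]<75)).astype(np.uint8); m[:,:262]=0;m[:,325:]=0;m[:110]=0;m[190:]=0
p=np.argwhere(m);print(len(p),p.min(0),p.max(0))
cv2.imwrite('pics/cl2.png',np.hstack([cv2.resize(c['pixels'][115:180,260:325,::-1],(520,520),interpolation=2),cv2.resize(s['pixels'][225:290,330:365,::-1],(280,520),interpolation=2)]))
E
```

```text
t 76.8 tcp [ 0.6074 -0.2689  0.2295] h -90.0 gap 0.0849 F [ 0.2 -0.2  0. ]
206 [122 285] [167 304]
```

View pics/cl2.png

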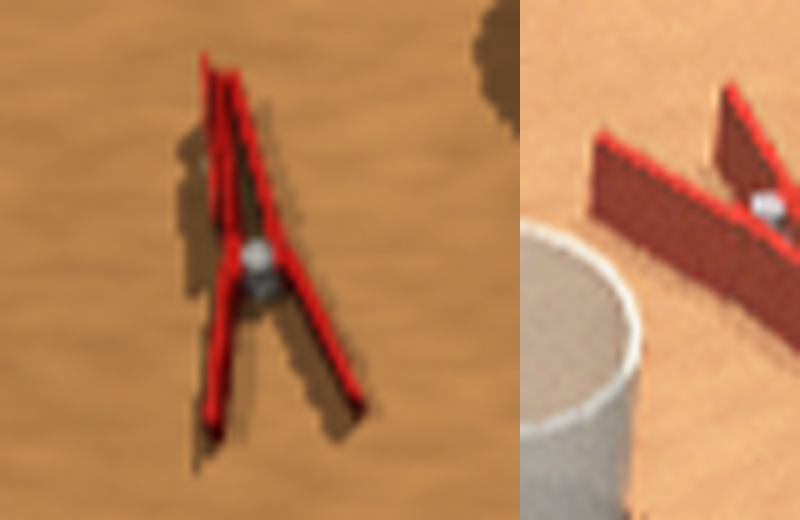

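Clip unmoved: pivot at (292,147), grip ends at (286,169) and (305,166), jaws pointing up in the picture.

```bash
python3 - <<'E'
from h import *
c=shot('top')
f=lambda u,v,z=.03: ray(c,260+(u-.5)/8,115+(v-.5)/8,z)[:2]
pv,a,b,j=f(258,250,.032),f(211,430),f(360,405),f(234,75)
m=(a+b)/2; d=j-m; d/=np.linalg.norm(d); print(pv,m,j,'heading',np.degrees(np.arctan2(d[1],d[0])),np.linalg.norm(j-m),np.linalg.norm(a-b))
g=m+d*.018; print('grip',g,'from pivot',pv-d*.032,'lateral pivot off line',(pv-m)@[-d[1],d[0]])
E
python3 plan.py .633,.113,.23,-80 .633,.113,-.015,-80
```

```text
[0.66789019 0.11838886] [0.61797124 0.11009543] [0.72232483 0.12613212] heading 8.736660299242576 0.10557863041752132 0.04395271077471032
grip [0.63576238 0.11282951] from pivot [0.63626148 0.11352827] lateral pivot off line 0.0006148427217807554
t 76.8 tcp [ 0.6075 -0.269   0.2296] h -90.0 gap 0.0852 F [ 0.5  0.3 -0.5]
(0.633, 0.113, 0.23, -80.0) yaw -1.25 tx -3.66 ty -0.02 tz -14.87
(0.633, 0.113, -0.015, -80.0) yaw -0.00 tx 0.00 ty 9.80 tz 0.00
```

>>> drive_tool(
  series=[
    [85,0,0,0,-0.55],
    [85,0,0,0,-0.54],
    [80,-0.24,0,-0.93,0],
    [75,-0.25,0,-1,0],
    [75,-0.25,0,-1,0],
    [75,-0.25,0,-1,0],
    [75,-0.25,0,-1,0],
    [75,-0.25,0,-1,0],
    [75,-0.25,0,-1,0],
    [75,-0.25,0,-1,0],
  ],
  squeeze=40,
)

```text
time: 77.8
tcp_pos: [0.6269, -0.0646, 0.23]
eef_rot: [-0.054, 0.705, -0.705, 0.053]
wrist_force: [0.1, 0.4, -0.1]
finger_gap: 0.0754
```

>>> drive_tool(
  series=[
    [75,-0.25,0,-1,0],
    [75,-0.25,0,-1,0],
    [75,-0.25,0,-1,0],
    [75,-0.25,0,-1,0],
    [75,-0.25,0,-1,0],
    [75,-0.2,0,-1,0],
    [75,0,0,-1,0],
    [75,0,0,0,0],
    [75,0,0,0,0],
    [75,0,0,0,0],
  ],
)

```text
time: 78.8
tcp_pos: [0.6366, 0.1111, 0.2303]
eef_rot: [0.053, -0.705, 0.705, -0.053]
wrist_force: [0.5, -1.0, -0.3]
finger_gap: 0.0749
```

>>> drive_tool(
  series=[
    [75,0,0.6,0,0],
    [75,0,1,0,0],
    [75,0,1,0,0],
    [75,0,1,0,0],
    [75,0,1,0,0],
    [75,0,1,0,0],
    [75,0,0.6,0,0],
    [75,0,0.4,0,0],
    [75,0,0,0,0],
    [75,0,0,0,0],
  ],
)

```text
time: 79.8
tcp_pos: [0.6371, 0.1128, 0.0664]
eef_rot: [-0.053, 0.705, -0.705, 0.054]
wrist_force: [0.4, -0.2, 0.4]
finger_gap: 0.0747
```

```bash
python3 plan.py .636,.113,-.015,-81.3; python3 -c "
from h import *
s=shot('scene')
cv2.imwrite('pics/k1.png',cv2.resize(s['pixels'][180:300,300:420,::-1],(600,600),interpolation=2))"
```

```text
t 79.8 tcp [0.6371 0.1128 0.0664] h -81.3 gap 0.0747 F [ 0.4 -0.2  0.4]
(0.636, 0.113, -0.015, -81.3) yaw 0.00 tx 0.04 ty 3.25 tz -0.02
```

View pics/k1.png

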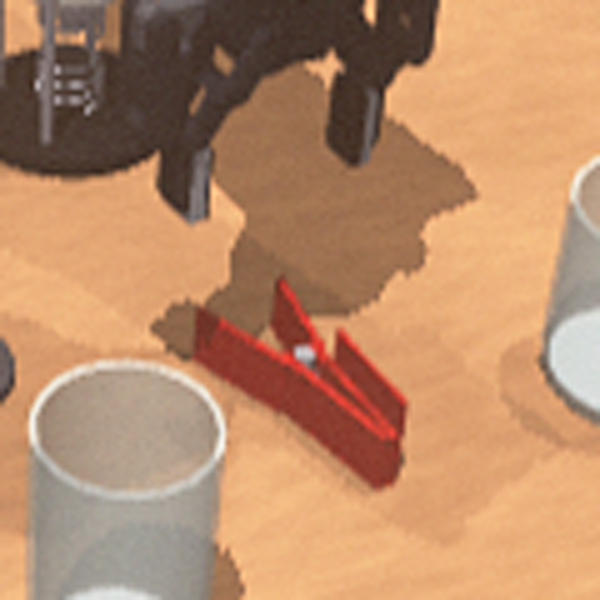

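Fingers straddle the grips (shadow at (300,290)), clip pivot at (305,353). Going down to pinch.

>>> drive_tool(
  series=[
    [75,0.04,0.5,0,0],
    [75,0,0.8,0,0],
    [75,0,0.8,0,0],
    [75,0,0.5,0,0],
    [75,0,0.4,0,0],
    [75,0,0.25,0,0],
    [75,0,0,0,0],
    [50,0,0,0,0],
    [35,0,0,0,0],
    [28,0,0,0,0],
  ],
)

```text
time: 80.85
tcp_pos: [0.6365, 0.113, -0.0141]
eef_rot: [-0.053, 0.705, -0.705, 0.054]
wrist_force: [-1.2, -1.1, 10.3]
finger_gap: 0.0321
```

```bash
python3 plan.py
```

```text
t 80.8 tcp [ 0.6365  0.113  -0.0141] h -81.3 gap 0.0321 F [-1.2 -1.1 10.3]
```

>>> drive_tool(
  series=[
    [22,0,0,0,0],
    [18,0,0,0,0],
    [18,0,0,0,0],
    [18,0,0,0,0],
    [18,0,0,0,0],
    [18,0,0,0,0],
    [18,0,0,0,0],
    [18,0,0,0,0],
    [18,0,0,0,0],
    [18,0,0,0,0],
  ],
)

```text
time: 81.85
tcp_pos: [0.637, 0.1142, -0.0134]
eef_rot: [-0.053, 0.706, -0.704, 0.055]
wrist_force: [-2.1, 1.0, 8.3]
finger_gap: 0.02
```

```bash
python3 plan.py
```

```text
t 81.8 tcp [ 0.637   0.1142 -0.0134] h -81.2 gap 0.0200 F [-2.1  1.   8.3]
```

>>> drive_tool(
  series=[
    [18,0,-0.2,0,0],
    [18,0,-0.4,0,0],
    [18,0,-0.7,0,0],
    [18,0,-0.9,0,0],
    [18,0,-1,0,0],
    [18,0,-1,0,0],
    [18,0,-1,0,0],
    [18,0,-0.7,0,0],
    [18,0,-0.2,0,0],
    [18,0,0,0,0],
  ],
)

```text
time: 82.85
tcp_pos: [0.636, 0.1126, 0.1384]
eef_rot: [-0.053, 0.705, -0.705, 0.054]
wrist_force: [0.7, 0.4, -1.2]
finger_gap: 0.0202
```

```bash
python3 plan.py .470,-.019,.14,-90 .470,-.019,.0416,-90 .525,-.019,.0416,-90;  python3 -c "
from h import *
s=shot('scene')
cv2.imwrite('pics/k2.png',cv2.resize(s['pixels'][150:280,290:420,::-1],(600,600),interpolation=2))"
```

```text
t 82.8 tcp [0.636  0.1126 0.1384] h -81.3 gap 0.0202 F [ 0.7  0.4 -1.2]
(0.47, -0.019, 0.14, -90.0) yaw 1.09 tx 6.64 ty -0.06 tz 5.26
(0.47, -0.019, 0.0416, -90.0) yaw -0.00 tx 0.00 ty 3.94 tz 0.00
(0.525, -0.019, 0.0416, -90.0) yaw -0.00 tx -2.20 ty -0.00 tz 0.00
```

View pics/k2.png

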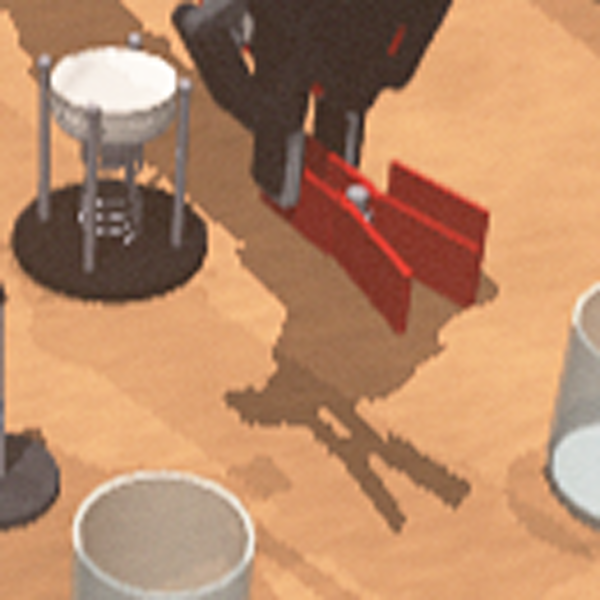

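The clip is held level with its jaws open (tips at (405,300) and (480,260)). Moving to the near side of the post.

>>> drive_tool(
  series=[
    [18,0,0,0,0.55],
    [18,0,0,0,0.54],
    [18,0.5,0,0.4,0],
    [18,0.9,0,0.7,0],
    [18,1,0,0.8,0],
    [18,1,0,0.8,0],
    [18,1,0,0.8,0],
    [18,1,0,0.8,0],
    [18,0.9,0,0.7,0],
    [18,0.34,0,0.26,0],
  ],
)

```text
time: 83.9
tcp_pos: [0.4662, -0.021, 0.1357]
eef_rot: [0.001, -0.707, 0.707, 0.002]
wrist_force: [0.3, 0.2, -0.9]
finger_gap: 0.0199
```

>>> drive_tool(
  series=[
    [18,0,0,0,0],
    [18,0,0.4,0,0],
    [18,0,0.8,0,0],
    [18,0,0.9,0,0],
    [18,0,0.9,0,0],
    [18,0,0.6,0,0],
    [18,0,0.3,0,0],
    [18,0,0,0,0],
    [18,0,0,0,0],
    [18,0,0,0,0],
  ],
)

```text
time: 84.9
tcp_pos: [0.4704, -0.0186, 0.0401]
eef_rot: [0.0, 0.707, -0.707, 0.001]
wrist_force: [-0.6, -0.3, -0.2]
finger_gap: 0.0201
```

```bash
python3 - <<'E'
from h import *
import plan
p,h=plan.now()
plan.legs(p,h,[(.47,-.019,.0416,-90),(.525,-.019,.0416,-90)])
s=shot('scene');c=shot('top')
I=s['pixels'][:,:,::-1]
for q,n in(((.594,-.019,.114),'posttop'),((p[0]+.089,p[1]+.013,p[2]+.0434),'Ltip'),((p[0]+.089,p[1]-.013,p[2]+.0434),'Rtip')): print(n,pix(s,q).round(1),pix(c,q).round(1))
cv2.imwrite('pics/k3.png',np.hstack([cv2.resize(I[170:270,230:330],(400,400),interpolation=2),cv2.resize(c['pixels'][140:220,310:390,::-1],(400,400),interpolation=2)]))
# red-pixel geometry
J=s['pixels'].astype(int);m=(J[:,:,0]>90)&(J[:,:,1]<70)&(J[:,:,2]<75);m[:,:230]=0;m[:,335:]=0;m[:150]=0
q=np.argwhere(m);print(len(q),q.min(0),q.max(0)); i=q[q[:,0].argmax()];print('lowest',i)
E
```

```text
t 84.9 tcp [ 0.4704 -0.0186  0.0401] h -90.0 gap 0.0201 F [-0.6 -0.3 -0.2]
(0.47, -0.019, 0.0416, -90) yaw 0.00 tx 0.02 ty -0.06 tz 0.02
(0.525, -0.019, 0.0416, -90) yaw 0.00 tx -2.20 ty -0.00 tz 0.00
posttop [286.7 212.2] [354.7 168.6]
Ltip [287.7 213.6] [347.5 187.5]
Rtip [276.2 216. ] [359.6 187.5]
367 [155 240] [269 334]
lowest [269 240]
```

View pics/k3.png

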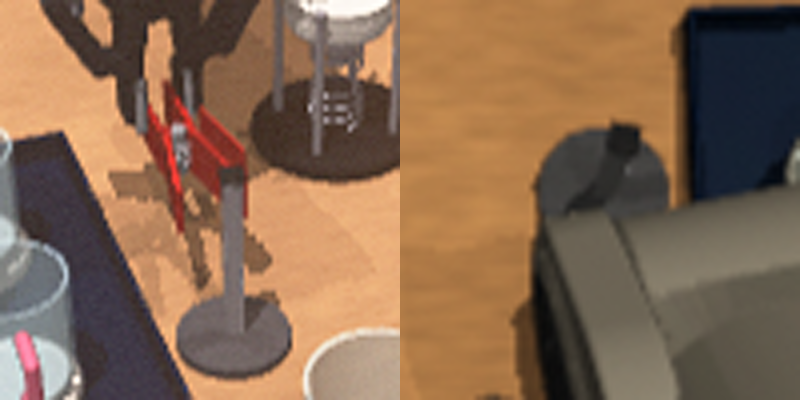

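The post top at (355,168) in the top view matches the estimate. The jaws at (276,220) and (290,215) in the scene view straddle its line. Advancing onto the post.

>>> drive_tool(
  series=[
    [18,-0.2,-0.04,0,0],
    [18,-0.3,0,0,0],
    [18,-0.35,0,0,0],
    [18,-0.35,0,0,0],
    [18,-0.35,0,0,0],
    [18,-0.3,0,0,0],
    [18,-0.2,0,0,0],
    [18,-0.15,0,0,0],
    [18,0,0,0,0],
    [18,0,0,0,0],
  ],
)

```text
time: 86.0
tcp_pos: [0.5242, -0.0189, 0.0403]
eef_rot: [0.0, -0.707, 0.707, 0.0]
wrist_force: [1.0, 0.0, -1.0]
finger_gap: 0.0203
```

```bash
python3 plan.py .525,-.019,.0416,-90
```

```text
t 86.0 tcp [ 0.5242 -0.0189  0.0403] h -90.0 gap 0.0203 F [ 1.  0. -1.]
(0.525, -0.019, 0.0416, -90.0) yaw 0.00 tx -0.03 ty -0.05 tz 0.00
```

No contact force. Opening slowly so the jaws close on the post.

>>> drive_tool(
  series=[
    [24,0,0,0,0],
    [27,0,0,0,0],
    [29,0,0,0,0],
    [31,0,0,0,0],
    [33,0,0,0,0],
    [36,0,0,0,0],
    [40,0,0,0,0],
    [46,0,0,0,0],
    [54,0,0,0,0],
    [60,0,0,0,0],
  ],
)

```text
time: 87.0
tcp_pos: [0.5246, -0.0189, 0.0405]
eef_rot: [-0.0, -0.707, 0.707, -0.0]
wrist_force: [-0.2, -0.4, 0.5]
finger_gap: 0.0598
```

```bash
python3 - <<'E'
from h import *
import plan
p,h=plan.now()
s=shot('scene')
J=s['pixels'].astype(int);m=(J[:,:,0]>90)&(J[:,:,1]<70)&(J[:,:,2]<75);m[:,:230]=0;m[:,335:]=0;m[:150]=0;m[240:]=0
q=np.argwhere(m);print(len(q),q.min(0),q.max(0))
for z in(.03,.055,.085,.101): print(z,[pix(s,(.594+dx,-.019+dy,z)).round().tolist() for dx,dy in((.02,.005),(.02,-.005),(-.038,0),(-.088,.02),(-.088,-.02))])
for r in range(q[:,0].min(),q[:,0].max()+1,3): t=q[q[:,0]==r][:,1]; print(r,t.min() if len(t) else '',t.max() if len(t) else '')
E
```

```text
t 87.0 tcp [ 0.5246 -0.0189  0.0405] h -90.0 gap 0.0598 F [-0.2 -0.4  0.5]
333 [155 246] [239 334]
0.03 [[293.0, 249.0], [288.0, 250.0], [282.0, 233.0], [283.0, 219.0], [267.0, 222.0]]
0.055 [[292.0, 240.0], [288.0, 241.0], [282.0, 224.0], [283.0, 210.0], [266.0, 214.0]]
0.085 [[292.0, 229.0], [288.0, 230.0], [281.0, 213.0], [283.0, 199.0], [266.0, 203.0]]
0.101 [[292.0, 222.0], [288.0, 223.0], [281.0, 207.0], [283.0, 193.0], [266.0, 197.0]]
155 333 334
158  
161  
164  
167  
170  
173  
176  
179  
182  
185  
188 272 272
191 246 246
194  
197  
200  
203 272 287
206 272 288
209 272 288
212 272 278
215 274 291
218 276 292
221 277 293
224 279 295
227 281 294
230 282 294
233 282 294
236 283 294
239 285 294
```

>>> drive_tool(
  series=[
    [65,0,-0.3,0,0],
    [65,0,-0.6,0,0],
    [65,0,-1,0,0],
    [65,0,-1,0,0],
    [65,0,-1,0,0],
    [65,0,-1,0,0],
    [65,0,-1,0,0],
    [65,0,-1,0,0],
    [65,0.5,-0.5,-0.5,0],
    [65,0.5,0,-1,0],
  ],
)

```text
time: 88.05
tcp_pos: [0.5007, 0.0172, 0.2281]
eef_rot: [-0.003, -0.707, 0.707, -0.0]
wrist_force: [-0.1, 0.3, 0.5]
finger_gap: 0.0648
```

>>> drive_tool(
  series=[
    [65,0,0,-1,0],
    [65,0,0,-1,0],
    [65,0,0,-1,0],
    [65,0,0,-1,0],
    [65,0,0,-1,0],
    [65,0,0,-1,0],
    [65,0,0,-1,0],
    [65,0,0,-1,0],
    [65,0,0,-1,0],
    [65,0,0,0,0],
  ],
)

```text
time: 89.05
tcp_pos: [0.4984, 0.2478, 0.2261]
eef_rot: [-0.002, 0.708, -0.706, 0.002]
wrist_force: [-0.4, 0.8, -0.2]
finger_gap: 0.0647
```

```bash
python3 - <<'E'
from h import *
import plan
plan.now()
c=shot('top');s=shot('scene')
for n,g in {'yellow':(.485,-.139),'pink':(.602,-.137),'blue':(.475,-.269),'green':(.609,-.269)}.items():
    x,y=g; print(n,mugfit([c],*g,.014)[0],mugfit([c,s],*g,.014)[0],handle(c,n,x,y,.055),handle(s,n,x,y,.051))
a=cv2.resize(s['pixels'][195:315,115:310,::-1],(0,0),fx=2.3,fy=2.3,interpolation=2)
b=cv2.resize(c['pixels'][130:270,340:510,::-1],(0,0),fx=2,fy=2,interpolation=2)
h=max(a.shape[0],b.shape[0]);f=lambda i:cv2.copyMakeBorder(i,0,h-i.shape[0],0,0,0)
o=np.hstack([f(a),f(b)]);print(o.shape);cv2.imwrite('pics/end.png',o)
E
```

```text
t 89.0 tcp [0.4984 0.2478 0.2261] h -89.7 gap 0.0647 F [-0.4  0.8 -0.2]
yellow [ 0.487 -0.141] [ 0.481 -0.141] (array([ 0.5282113 , -0.14229895]), np.float64(-4.365753433857434)) (array([ 0.50229087, -0.13841346]), np.float64(1.9428286233665866))
pink [ 0.606 -0.139] [ 0.598 -0.135] (array([ 0.64822369, -0.13879375]), np.float64(-2.22229875538411)) (array([ 0.63810571, -0.13641603]), np.float64(0.9266098613734065))
blue [ 0.477 -0.275] [ 0.479 -0.273] (array([ 0.51806657, -0.27188579]), np.float64(-3.83352927090666)) (array([ 0.49061062, -0.2721587 ]), np.float64(-11.438954875979846))
green [ 0.607 -0.275] [ 0.603 -0.271] (array([ 0.65075733, -0.27257251]), np.float64(-4.8899805611183105)) (array([ 0.62774898, -0.27180419]), np.float64(-8.506390838100721))
(280, 788, 3)
```

The picture limit is reached, so the last checks are numeric: coaster edge fits against mug fits, and the clip's red pixels.

```bash
python3 - <<'E'
from h import *
c=shot('top');s=shot('scene')
def cfit(cam,x0,y0,rz,w=.014):
    g=cam['pixels'].max(2).astype(np.float32) if False else cv2.cvtColor(cam['pixels'],cv2.COLOR_RGB2GRAY).astype(np.float32)
    g=cv2.GaussianBlur(g,(0,0),.7)
    def sc(x,y):
        v=0
        for z,r in rz:
            for k,sg in((r-.003,1),(r+.003,-1)):
                p=circ(cam,x,y,z,k,60).astype(np.float32); v+=sg*cv2.remap(g,p[:,:1].copy(),p[:,1:].copy(),1).mean()
        return v
    return max((sc(x,y),x,y) for x in np.arange(x0-w,x0+w,.001) for y in np.arange(y0-w,y0+w,.001))
for n,g in {'yellow':(.485,-.139),'pink':(.602,-.137),'blue':(.475,-.269),'green':(.609,-.269)}.items():
    a=cfit(c,*g,[(.014,.034)]);b=cfit(s,*g,[(.014,.034)])
    print(n,'coaster top',np.round(a,3),'scene',np.round(b,3),'mug top',mugfit([c],*g,.014)[0],'mug scene',mugfit([s],*g,.014)[0])
J=s['pixels'].astype(int);m=(J[:,:,0]>90)&(J[:,:,1]<70)&(J[:,:,2]<75);m[:,:240]=0;m[:,320:]=0;m[:170]=0;m[252:]=0
for r in range(195,252,3):
    t=np.where(m[r])[0]; print(r,(t.min(),t.max(),len(t)) if len(t) else '-',end=' ')
I=c['pixels'].astype(int);m=((I[:,:,0]>100)&(I[:,:,1]<75)&(I[:,:,2]<75));m[:,:325]=0;m[:,385:]=0;m[:140]=0;m[240:]=0
print();q=np.argwhere(m);print('top red',len(q))
for r in range(q[:,0].min(),q[:,0].max()+1,4): t=np.where(m[r])[0];print(r,(t.min(),t.max()) if len(t) else '-',end=' ')
print();print('predicted top cam: tip,pivot,grips',[pix(c,p).round(1).tolist() for p in((.614,-.019,.085),(.556,-.019,.085),(.506,.0,.085),(.506,-.038,.085))])
print([ (np.round(r['position'],3).tolist(),round(r['confidence'],2)) for n in('top','scene') for r in search_frame('clip',n)])
E
```

```text
yellow coaster top [87.277  0.485 -0.138] scene [59.713  0.486 -0.14 ] mug top [ 0.487 -0.141] mug scene [ 0.479 -0.141]
pink coaster top [93.1    0.601 -0.138] scene [77.409  0.603 -0.139] mug top [ 0.606 -0.139] mug scene [ 0.598 -0.139]
blue coaster top [92.503  0.475 -0.269] scene [64.45   0.475 -0.27 ] mug top [ 0.477 -0.275] mug scene [ 0.469 -0.273]
green coaster top [93.165  0.607 -0.267] scene [80.884  0.609 -0.269] mug top [ 0.607 -0.275] mug scene [ 0.601 -0.271]
195 - 198 - 201 (np.int64(289), np.int64(289), 1) 204 (np.int64(274), np.int64(290), 4) 207 (np.int64(274), np.int64(290), 5) 210 (np.int64(274), np.int64(290), 7) 213 (np.int64(275), np.int64(280), 6) 216 (np.int64(276), np.int64(291), 9) 219 (np.int64(278), np.int64(292), 8) 222 (np.int64(280), np.int64(293), 7) 225 (np.int64(281), np.int64(294), 9) 228 (np.int64(282), np.int64(294), 8) 231 (np.int64(283), np.int64(294), 8) 234 (np.int64(283), np.int64(294), 8) 237 (np.int64(284), np.int64(294), 7) 240 (np.int64(285), np.int64(294), 5) 243 - 246 - 249 - 
top red 321
145 (np.int64(365), np.int64(365)) 149 (np.int64(365), np.int64(365)) 153 - 157 - 161 (np.int64(350), np.int64(350)) 165 (np.int64(349), np.int64(351)) 169 (np.int64(349), np.int64(350)) 173 (np.int64(348), np.int64(357)) 177 (np.int64(347), np.int64(366)) 181 (np.int64(347), np.int64(356)) 185 (np.int64(337), np.int64(355)) 189 (np.int64(338), np.int64(355)) 193 (np.int64(343), np.int64(355)) 197 (np.int64(342), np.int64(367)) 201 (np.int64(339), np.int64(355)) 205 (np.int64(339), np.int64(355)) 209 (np.int64(338), np.int64(356)) 213 (np.int64(346), np.int64(354)) 217 (np.int64(330), np.int64(346)) 221 (np.int64(328), np.int64(328)) 225 - 229 - 233 - 
predicted top cam: tip,pivot,grips [[353.3, 162.7], [353.8, 189.0], [345.3, 212.1], [363.2, 212.1]]
[([0.547, -0.019, 0.084], 0.74), ([0.556, -0.008, 0.08], 0.65), ([0.579, -0.023, 0.08], 0.78), ([0.278, 0.3, 0.029], 0.71)]
```

```bash
python3 -c "
from h import *
print(finish_job())"
```

```text
the job is handed in; nothing more can be done
None
```

The tray is set out and the job is handed in at about 90 s of the 210 s allowed; I was given no verdict.

**What I did:** I took four coasters one at a time from the dispenser, which left two in it, and laid them in the tray. The yellow, pink, blue and green mugs each stand on one, handle to the front. I clipped the smaller of the two red clips, whose size fits the description, onto the post of the stand and moved the arm clear.

**Last checks:**
- **Coasters:** the fits from both cameras agree with my mug release points within about 2 mm.
- **Mugs:** the mug outline fits scatter more, up to 8 mm from the coaster centres. They had a similar bias before any grasp, so I did not correct for them.
- **Handles:** all four read within about 12° of the tray front; the limit is 26°.
- **Clip:** its red pixels match the planned height, underside about 55 mm up. It turned somewhat sideways on the post when released, and I did not measure that turn exactly.

**What went wrong:**
- My first two closes on the top coaster missed, because the fingertips sit farther back than I assumed. I stepped lower until the gap reading showed contact, and nothing was disturbed.
- The viewer's picture limit stopped me viewing the final picture, so the closing checks were numeric only. I did not check the clip's grip force on the post.

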